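# Re-aim a hub-holding swivel fixture in a bicycle workshop

### The arm

A 6-joint arm with a two-finger parallel gripper is mounted at the origin on the work surface. World frame = base frame: x ahead of the robot, y to its left, z up, the work surface at z = 0. Lengths are in m, angles in degrees, forces in N, time in s.
With the tool pointing down it reaches from about 0.3 to 1 m from the base axis. Payload 5.1 kg.
Tool frame: the origin (TCP) lies at the very end of the fingers, on their centre line; the grasp point (between the pads) lies 19 mm behind it; z points along the fingers, y is the direction in which the jaws open and shut (so a half turn about z gives the same grasp; the last joint's range is limited). The gripper opens to 95 mm and grips with 3 to 60 N. Pads are 20 mm wide; open, the fingers measure 119 mm over their backs; the gripper's body (75 mm by 180 mm) begins 59 mm behind the grasp point.
Start: joints at [71.585, 7.093, 94.555, -0, 78.352, -4.733], TCP at [0.154, 0.632, 0.215] pointing down, gripper open.
Joint ranges: [-149.61, 149.61], [-58.7, 133.49], [1.44, 155.28], [-77.14, 257.14], [18.33, 153.61], [-166.67, 166.67]. Speed limits (degrees/s): [147.25, 147.25, 180, 180, 180, 180].

### API

Orientations are given as a 3x3 rotation matrix whose columns are the frame's x, y, z axes.
In Python, from cell import bot, optics gives the robot as it stands. The module is installed in compiled form; this text tells all that it offers.
- The arm moves only by the shell command python3 -m inch 'ROWS' [FORCE]. ROWS is JSON, a list of rows, each a list of 3 entries, a list of its own where there are three numbers: the finger opening in cm, from 0 to 9.51, then the shift along the tool's x, y, z in cm, then the turn, a rotation vector about the tool's x, y, z in degrees. A call has exactly 10 rows; each row shifts and turns the commanded pose from where the row before left it, along the tool's axes as they then stand; what a row does not reach is not made up. A row lasts 1/10 s, in which the tool goes at most 50 mm and 8.59 degrees, less where a joint would pass 70% of its speed; a pose out of reach is approached as far as the arm can. A call with a gripper value outside its range is refused whole. The fingers move at their own pace and stop on an object; FORCE is the grip in N (left out, the last holds). Time passes only in rows, so rows that do not move let the fingers close, or fill a call up. It gives the time, the measured TCP pose, the force and the opening at its end, in the units of the state.
- bot.sense(): the state, without advancing time (a new reading comes with each control period).
- optics.capture(name): name is "scene" or "top" or "wrist"; returns a dict with "frame" (480x640x3 uint8, blue, green, red), "K" (3x3 intrinsics, pixels), "extrinsics" (4x4, takes a point from camera to world coordinates). Camera axes: x right, y down, z forward; pixel columns grow to the right and rows downward; lengths in m; the calibration is good to about 2 mm. A picture is of the moment at which its call begins. There is no depth.
- bot.finish_job(): hands the job in, once; it reports no verdict.
Trained networks look in a picture, given as the dict that the camera call returned (one of the last four; its "shot" number tells which), for a name from the list of things; names that differ only in an ending like _2 or _b are one class to them, and where a whole thing is asked for, a point or a joint stands for the part that bears it (a point fixed in the world has none). Each returns a list of dicts, best first, with "confidence" (0 to 1); they miss things now and then, are a little off and sometimes report something else, mostly with a low value. They report only what shows in the picture. A call takes as long as a camera call.
- optics.spot_in(query, picture): "centre" ([x, y, z] in m, in world coordinates, good to about 4 mm: the middle of the surface that is visible of it).
- optics.silhouettes(query, picture): "region" (480x640 bool, what is visible of it).
- optics.spot_point(query, picture): "centre" ([x, y, z] in m, in world coordinates, good to about 4 mm: a listed point, or the origin of a listed thing).
The state is a dict: "time_s": time; "joints": joint angles; "joint_vel": joint speeds; "joint_torque": joint torques, N m; "eef_pos": TCP position; "ee_rot": TCP orientation; "force": force on the tool from outside, world axes, zero at the start; "ft_torque": the same for the moment, N m; "finger_gap": finger opening in m.
Only numpy, scipy, OpenCV 4.12 (cv2) and the standard library are available. Lean on these libraries where they do the work, as an engineer would, in place of code of your own. Each camera call takes 0.05 s, during which the arm holds its last target.

### The job

Re-aim the hub fixture: first loosen the red T-handled clamp, then pull up the black sprung index plunger, twist it anticlockwise into its rest notch and let go so that it stays retracted. Then swing the head by its black post until the red pointer points at the middle of the yellow marker, and turn the clamp fully tight again without shifting the head. Leave the plunger parked, let go of everything, and do not disturb the bottle, the cassette or the crank arm on the bench.

Things in the scene. Friction and masses are not known exactly. Their poses are not given: they have to be found in the camera images.
- swivel_base: Grey round base plate bolted to the bench, 336 mm across, 16 mm thick. Origin on the head's pivot axis at bench level; x is the pointer's direction at head angle 0, z up. Blue brackets 62 mm high, 36 mm wide, at 135 degrees (plunger) and 225 degrees (clamp) anticlockwise from x, 50 to 124 mm from the pivot. Over the pivot stands a hub, 52 mm across, top 99 mm above the bench.
- head (a joint): Angle of the turning head (aluminium turntable 172 mm across, top 36 mm above the bench, with beam, post and pointer), rad, anticlockwise from above positive, 0 at start, range -1.05 to 1.05. It will not turn while the plunger is engaged or the clamp tight. Otherwise it needs about 2 N at the post and stays where it is left.
- post_grip (a point): Middle of the black round grip of the head's upright post: 24 mm diameter, 100 mm from the pivot axis, 100 mm above the bench; the grip spans 72 to 128 mm above the bench, below it a 14 mm neck, then the beam (top at 50 mm). Swing the head by it in an arc about the pivot. Axes turn with the head: x outward along the pointer, z up.
- pointer_tip (a point): Tip of the small red pointer at the outer end of the head's beam, 118 mm from the pivot axis, 42 mm above the bench. Axes turn with the head: x outward from the pivot, y to the left of it.
- clamp_grip (a point): Centre of the red T-bar of the clamp screw, 80 mm long, 16 mm thick, 18 mm high (top 112 mm above the bench when tight), on the screw's vertical axis, which stands 70 mm from the pivot. x runs along the bar (either way round is the same grasp), z up. The bar turns without rising.
- clamp (a joint): Angle of the clamp screw, rad, anticlockwise from above positive: 0 is fully tight at its stop (starts at 0 to 0.1), 1.2 the loose stop. It grips the turntable below about 0.7; loosen it beyond 0.8 (about 1.1 is good), and bring it back below 0.2 to tighten. Turning takes 0.4 to 0.6 Nm; it stays where it is left.
- plunger_grip (a point): Centre of the black T-bar of the index plunger, 64 mm long, 14 mm thick, 18 mm high (top 134 mm above the bench when engaged), on the plunger's vertical axis, which stands 70 mm from the pivot. x runs along the bar (either way round is the same grasp), z up.
- plunger_lift (a joint): How far the plunger is pulled up, m: 0 engaged, end stop 0.024. A spring pulls it down with about 9 N at 0 and 14 N at 0.018, weight included. Pull it up at least 0.016 (0.018 to 0.021 is good) before twisting; in the rest notch it settles at about 0.011 when let down.
- plunger_twist (a joint): Turn of the plunger about its axis, rad, anticlockwise from above positive: 0 when engaged (a cross pin in a slot holds it within 0.1), end stop 1.40. The rest notch (yellow on the sleeve) lies at 1.15 to 1.40: aim for about 1.28, lower, let go.
- yellow_marker: Yellow round clip-on marker, 24 mm across and 4 mm high, fixed on the base plate about 122 to 155 mm from the pivot, 30 to 45 degrees to either side of head angle 0. Origin at the centre of its underside. The head must point at this one.
- blue_marker: Blue marker of the same size on the other side; belongs to another job, ignore it.
- lube_bottle: Bystander: upright green bottle, 56 mm diameter, 160 mm high, standing loose 0.23 to 0.28 m to one side of the pivot. Origin at the centre of its underside.
- cassette: Bystander: stepped stack of sprockets, 90 mm diameter, 36 mm high, lying loose on the bench 0.23 to 0.28 m to one side of the pivot. Origin at the centre of its underside.
- crank_arm: Bystander: dark crank arm, 192 mm long, 40 mm wide, 20 mm high, lying loose about 0.25 m from the pivot, to the other side. Origin at the centre of its underside, y along it.

How it is judged (in metres and radians):
On the way, in this order (a step that is already met when the one before it is completed fails the run):
1. the clamp is loosened while the plunger still holds the head (value of joint clamp above 0.8 rad and value of joint plunger_lift below 0.006 m), for 0.1 s.
2. the plunger is parked in its rest notch and let go (value of joint plunger_lift between 0.009 and 0.014 m and value of joint plunger_twist above 1.08 rad and contact force between the fingers and anything else below 0.2 N), for 0.3 s.
3. the head is swung so that its pointer points at the yellow marker, with the clamp still loose and the plunger parked (y of yellow_marker in the frame of pointer_tip between -0.007 and 0.007 m and velocity of joint head between -0.05 and 0.05 rad/s and value of joint plunger_lift above 0.009 m and value of joint plunger_twist above 1.08 rad and value of joint clamp above 0.6 rad), for 0.2 s.
At the end, for the whole second after the job is handed in: The clamp is tight (within 0.2 rad of its stop), the plunger rests retracted in its notch (lift over 9 mm, twist over 1.08 rad), the head stands still with the yellow marker's centre within 7 mm of the pointer's line (value of joint clamp below 0.2 rad and value of joint plunger_lift above 0.009 m and value of joint plunger_twist above 1.08 rad and y of yellow_marker in the frame of pointer_tip between -0.007 and 0.007 m and velocity of joint head between -0.05 and 0.05 rad/s); the robot touches nothing.
It fails at once if the lube bottle is pushed more than 25 mm or tipped (distance of lube_bottle from where it was at the start of the episode above 0.025 m or angle between lube_bottle's own z axis and vertical above 0.35 rad).
It fails at once if the cassette is pushed more than 25 mm or tipped (distance of cassette from where it was at the start of the episode above 0.025 m or angle between cassette's own z axis and vertical above 0.35 rad).
It fails at once if the crank arm is pushed more than 25 mm or tipped (distance of crank_arm from where it was at the start of the episode above 0.025 m or angle between crank_arm's own z axis and vertical above 0.35 rad).
It also fails if it takes over 72 s, if anything falls off the work surface, if the arm or the gripper's body presses on something with over 40 N, if the wrist force passes 120 N, or if a joint passes its speed limit or range.

## Working session

There is one attempt and no reset: what is moved stays moved. The work goes in short steps, Python scripts to look and compute and a shell command to move; the robot and the scene stay as the last step left them, time stands still between calls to the robot, and variables do not carry over. Pictures are saved under pics/ and viewed, and the job is handed in when it is done.

```bash
mkdir -p pics; python3 - <<'E'
from cell import bot, optics
import cv2
s=bot.sense(); print(s['time_s'],s['eef_pos'],s['ee_rot'],s['force'],s['finger_gap'])
for n in ['scene','top']:
    p=optics.capture(n); cv2.imwrite(f'pics/{n}0.png',p['frame'])
    for q in ['swivel_base','post_grip','pointer_tip','clamp_grip','plunger_grip','yellow_marker','blue_marker','lube_bottle','cassette','crank_arm']:
        r=optics.spot_point(q,p); print(n,q,[(x['centre'],round(x['confidence'],2)) for x in r[:2]])
E
```

```text
0.0 [0.15357995 0.63094106 0.21341011] [[-9.71625043e-01  2.36525737e-01 -5.93734680e-04]
 [ 2.36526451e-01  9.71623130e-01 -1.93144399e-03]
 [ 1.20050135e-04 -2.01707331e-03 -9.99997958e-01]] [ 0.40802311  0.37153838 -0.27269253] 0.09509031690740437
scene swivel_base [([0.5373, -0.1252, 0.0028], 0.74), ([0.6399, -0.3871, 0.0065], 0.53)]
scene post_grip [([0.6283, -0.0872, 0.1014], 0.61)]
scene pointer_tip [([0.6452, -0.0799, 0.0398], 0.88)]
scene clamp_grip [([0.51, -0.1911, 0.1019], 0.79)]
scene plunger_grip [([0.4716, -0.1022, 0.1233], 0.85)]
scene yellow_marker [([0.6639, -0.1544, 0.0175], 0.46)]
scene blue_marker [([0.6286, -0.0837, 0.0983], 0.59), ([0.602, -0.0109, 0.0149], 0.46)]
scene lube_bottle [([0.3986, 0.0773, 0.0018], 0.79)]
scene cassette [([0.5238, 0.1349, 0.0017], 0.94)]
scene crank_arm [([0.6402, -0.3865, 0.0042], 0.97)]
top swivel_base [([0.5361, -0.1275, -0.0006], 0.62)]
top post_grip [([0.6307, -0.0882, 0.1012], 0.92)]
top pointer_tip [([0.6385, -0.081, 0.0445], 0.85)]
top clamp_grip [([0.5104, -0.191, 0.1038], 0.61), ([0.4727, -0.1013, 0.1278], 0.61)]
top plunger_grip [([0.4719, -0.0999, 0.1239], 0.64)]
top yellow_marker [([0.6644, -0.1517, 0.0184], 0.47)]
top blue_marker [([0.6001, -0.0064, 0.0162], 0.52), ([0.6426, -0.3836, 0.0001], 0.3)]
top lube_bottle [([0.4005, 0.076, 0.0008], 0.64), ([0.5354, -0.1283, -0.0012], 0.58)]
top cassette [([0.5223, 0.1333, -0.003], 0.89)]
top crank_arm [([0.6436, -0.3857, 0.0023], 0.84)]
```

View pics/scene0.png

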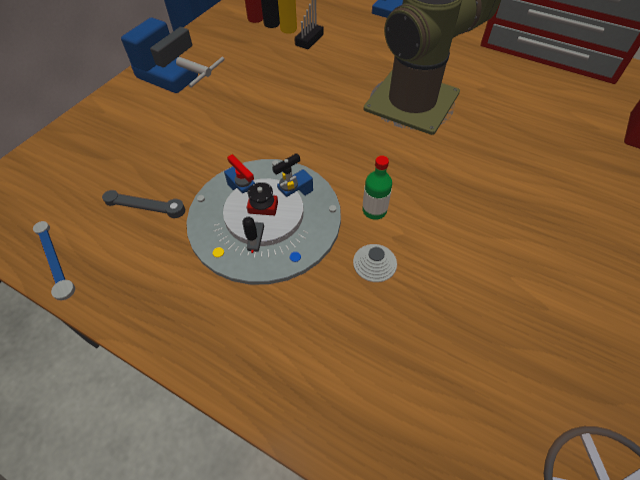

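View pics/top0.png

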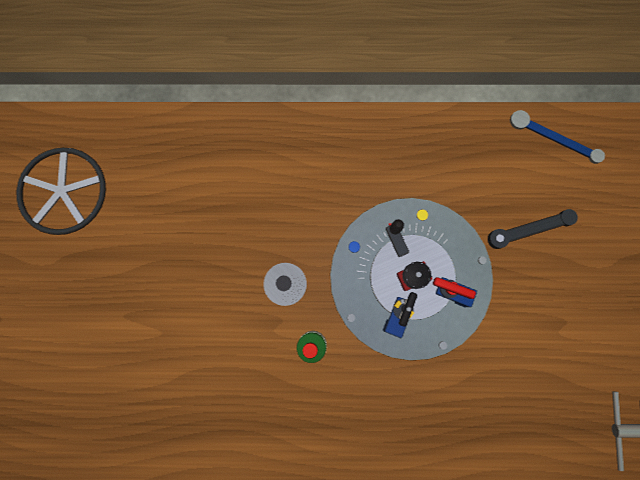

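The views show the base near top pixel (411,279), the yellow marker at (422,215), the red bar at (455,288) and the plunger bar at (408,308). Next I'll measure them precisely.

```bash
cat > h.py <<'E'
import numpy as np, cv2
def ray(p,uv,z):
    K=p['K'];T=np.array(p['extrinsics']); d=T[:3,:3]@np.linalg.solve(K,[uv[0],uv[1],1.]); o=T[:3,3]
    return o+d*(z-o[2])/d[2]
def blobs(m):
    n,l,s,c=cv2.connectedComponentsWithStats(m.astype(np.uint8)); 
    return sorted([(s[i,4],c[i],l==i) for i in range(1,n)],key=lambda t:-t[0])
def bar(p,m,z):
    cs=cv2.findNonZero(m.astype(np.uint8))[:,0,:]
    P=np.array([ray(p,u,z)[:2] for u in cs]); c=P.mean(0); w,v=np.linalg.eigh(np.cov((P-c).T))
    a=np.degrees(np.arctan2(v[1,1],v[0,1])); q=(P-c)@v
    return c,(a%180),np.ptp(q,0)
def inten(p):
    hsv=cv2.cvtColor(p['frame'],cv2.COLOR_BGR2HSV);return hsv
E
python3 - <<'E'
from cell import bot, optics
from h import *
for n in ['top','scene']:
    p=optics.capture(n); h=inten(p)
    print(n,np.round(p['extrinsics'],3).tolist(), p['K'][0][0])
    H,S,V=[h[...,i].astype(int) for i in range(3)]
    for q,z in [('clamp_grip',.112),('plunger_grip',.134),('yellow_marker',.02),('post_grip',.128),('swivel_base',.016),('head',.036)]:
        r=optics.silhouettes(q,p)
        for x in r[:2]:
            m=x['region']
            if m.sum()>10:
                c,a,e=bar(p,m,z); print(q,round(x['confidence'],2),m.sum(),c.round(4),round(a,1),e.round(3))
    for nm,mk,z in [('yellow',(H>24)&(H<34)&(S>200)&(V>120),.02),('red',((H<4)|(H>176))&(S>190)&(V>100),.112)]:
        for s,c,m in blobs(mk)[:4]:
            if s>15: print(nm,s,c.round(1),ray(p,c,z).round(4), [np.round(t,4) for t in bar(p,m,z)])
E
```

```text
top [[0.005, -0.991, 0.134, 0.473], [-1.0, -0.004, 0.01, 0.039], [-0.009, -0.134, -0.991, 1.037], [0.0, 0.0, 0.0, 1.0]] 493.8865655867495
clamp_grip 0.73 414 [ 0.5095 -0.192 ] 70.2 [0.024 0.081]
plunger_grip 0.75 415 [ 0.5081 -0.1866] 70.6 [0.022 0.079]
plunger_grip 0.66 352 [ 0.4698 -0.102 ] 158.8 [0.02  0.065]
post_grip 0.77 5118 [ 0.5386 -0.1093] 21.1 [0.156 0.186]
swivel_base 0.85 20679 [ 0.5317 -0.1302] 126.5 [0.334 0.337]
swivel_base 0.47 467 [ 0.5121 -0.2183] 70.5 [0.028 0.09 ]
head 0.8 5252 [ 0.5459 -0.1239] 20.2 [0.173 0.208]
head 0.68 88 [ 0.6623 -0.1509] 152.8 [0.021 0.022]
red 354 [454.1 287.7] [ 0.5097 -0.1923  0.112 ] [array([ 0.5097, -0.1923]), np.float64(69.8279), array([0.0231, 0.0779])]
red 167 [309.7 350.1] [0.3941 0.0756 0.112 ] [array([0.3941, 0.0756]), np.float64(163.1551), array([0.0249, 0.0262])]
scene [[-0.489, 0.708, -0.51, 0.978], [0.872, 0.398, -0.283, 0.274], [0.003, -0.583, -0.812, 0.767], [0.0, 0.0, 0.0, 1.0]] 433.842796513077
clamp_grip 0.81 319 [ 0.5204 -0.1811] 65.2 [0.029 0.089]
clamp_grip 0.71 329 [ 0.4649 -0.1051] 179.7 [0.054 0.073]
yellow_marker 0.54 70 [ 0.6672 -0.1495] 44.7 [0.018 0.021]
post_grip 0.91 4096 [ 0.6037 -0.0685] 49.8 [0.148 0.165]
head 0.91 4193 [ 0.5497 -0.1179] 47.2 [0.172 0.189]
yellow 71 [217.6 251.8] [ 0.6672 -0.1504  0.02  ] [array([ 0.6672, -0.1504]), np.float64(46.8723), array([0.0191, 0.0211])]
red 217 [239.8 167.1] [ 0.5166 -0.1861  0.112 ] [array([ 0.5165, -0.1863]), np.float64(68.8045), array([0.0236, 0.078 ])]
red 97 [381.7 160.5] [0.3553 0.0619 0.112 ] [array([0.3553, 0.0619]), np.float64(11.7982), array([0.0246, 0.0275])]
red 49 [272.9 203.8] [ 0.5645 -0.0727  0.112 ] [array([ 0.5645, -0.0727]), np.float64(15.8322), array([0.0112, 0.0347])]
red 16 [249.  205.5] [ 0.5908 -0.1106  0.112 ] [array([ 0.5908, -0.1106]), np.float64(49.1799), array([0.0079, 0.0116])]
```

```bash
cat >> h.py <<'E'
from scipy.spatial.transform import Rotation as R
def goal(bot,xyz,ya):
    """remaining shift in tool axes (cm) and turn about tool z (deg), pointing down, y axis at world angle ya"""
    s=bot.sense(); M=np.array(s['ee_rot']); a=np.radians(ya)
    y=np.array([np.cos(a),np.sin(a),0]); z=np.array([0,0,-1.]); G=np.c_[np.cross(y,z),y,z]
    d=M.T@(np.array(xyz)-s['eef_pos'])*100
    print('t',round(s['time_s'],2),'pos',np.round(s['eef_pos'],4),'yang',round(np.degrees(np.arctan2(M[1,1],M[0,1])),2),'gap',round(s['finger_gap'],4),'F',np.round(s['force'],1),'M',np.round(s['ft_torque'],2),'q',np.round(s['joints'],0))
    print('shift cm (present tool axes)',d.round(2),'  (goal axes)',(G.T@(np.array(xyz)-s['eef_pos'])*100).round(2),'rotvec',R.from_matrix(M.T@G).as_rotvec(degrees=True).round(2))
E
python3 -m inch '[[9.5,[-2.4,-3.2,0],[0,0,0]],[9.5,[-2.4,-3.2,0],[0,0,0]],[9.5,[-2.4,-3.2,0],[0,0,0]],[9.5,[-2.4,-3.2,0],[0,0,0]],[9.5,[-2.4,-3.2,0],[0,0,0]],[9.5,[-2.4,-3.2,0],[0,0,0]],[9.5,[-2.4,-3.2,0],[0,0,0]],[9.5,[-2.4,-3.2,0],[0,0,0]],[9.5,[-2.4,-3.2,0],[0,0,0]],[9.5,[-2.4,-3.2,0],[0,0,0]]]'
python3 -m inch '[[9.5,[-2.4,-3.2,0],[0,0,0]],[9.5,[-2.4,-3.2,0],[0,0,0]],[9.5,[-2.4,-3.2,0],[0,0,0]],[9.5,[-2.4,-3.2,0],[0,0,0]],[9.5,[-2.4,-3.2,0],[0,0,0]],[9.5,[-2.4,-3.2,0],[0,0,0]],[9.5,[-2.4,-3.2,0],[0,0,0]],[9.5,[-2.4,-3.2,0],[0,0,0]],[9.5,[-2.4,-3.2,0],[0,0,0]],[9.5,[0,0,0],[0,0,8]]]'
python3 -c "
from h import *;from cell import bot
goal(bot,[.51,-.192,.2],-20)"
```

```text
time_s: 2.8
eef_pos: [0.3116, 0.2625, 0.2149]
ee_rot: [[-0.972, 0.236, 0.001], [0.236, 0.972, 0.001], [-0.001, 0.001, -1.0]]
force: [0.6, 0.4, -0.0]
finger_gap: 0.095
time_s: 3.8
eef_pos: [0.4541, -0.0707, 0.2149]
ee_rot: [[-0.926, 0.377, 0.0], [0.377, 0.926, -0.001], [-0.001, -0.001, -1.0]]
force: [-0.0, 0.2, 0.2]
finger_gap: 0.095
t 3.8 pos [ 0.4541 -0.0707  0.2149] yang 67.86 gap 0.095 F [-0.   0.2  0.2] M [-0.05 -0.03 -0.04] q [-16. -18. 118.  -0.  80. -83.]
shift cm (present tool axes) [-9.75 -9.13  1.5 ]   (goal axes) [-9.49  9.41  1.49] rotvec [-1.000e-02  8.000e-02  8.786e+01]
```

```bash

python3 -m inch '[[9.5,[-3.25,-3.05,0],[0,0,0]],[9.5,[-3.25,-3.05,0],[0,0,0]],[9.5,[-3.25,-3.05,0],[0,0,0]],[9.5,[0,0,0],[0,0,8]],[9.5,[0,0,0],[0,0,8]],[9.5,[0,0,0],[0,0,8]],[9.5,[0,0,0],[0,0,8]],[9.5,[0,0,0],[0,0,8]],[9.5,[0,0,0],[0,0,8]],[9.5,[0,0,0],[0,0,8]]]' >/dev/null
python3 -m inch '[[9.5,[0,0,0],[0,0,8]],[9.5,[0,0,0],[0,0,8]],[9.5,[0,0,0],[0,0,8]],[9.5,[0,0,0],[0,0,7.8]],[9.5,[0,0,0],[0,0,0]],[9.5,[0,0,0],[0,0,0]],[9.5,[0,0,0],[0,0,0]],[9.5,[0,0,0],[0,0,0]],[9.5,[0,0,0],[0,0,0]],[9.5,[0,0,0],[0,0,0]]]' > /dev/null
python3 - <<'E'
from h import *;from cell import bot,optics
goal(bot,[.51,-.192,.2],-20)
p=optics.capture('wrist'); cv2.imwrite('pics/w1.png',p['frame']); print(np.round(p['extrinsics'],3))
h=inten(p);H,S,V=[h[...,i].astype(int) for i in range(3)]
for nm,mk,z in [('yellow',(H>24)&(H<34)&(S>200)&(V>120),.02),('red',((H<4)|(H>176))&(S>190)&(V>100),.112)]:
    for s,c,m in blobs(mk)[:4]:
        if s>15: print(nm,s,c.round(1),[np.round(t,4) for t in bar(p,m,z)])
E
```

```text
t 5.8 pos [ 0.5098 -0.1881  0.2146] yang -19.46 gap 0.0949 F [-0.3 -0.6 -0.5] M [-0.13  0.04 -0.  ] q [-26.  -6. 108.  -0.  78.  -6.]
shift cm (present tool axes) [-0.36  0.15  1.46]   (goal axes) [-0.36  0.15  1.46] rotvec [-0.    0.    0.54]
[[ 0.943 -0.323 -0.079  0.532]
 [-0.333 -0.917 -0.222 -0.127]
 [-0.001  0.236 -0.972  0.384]
 [ 0.     0.     0.     1.   ]]
red 2164 [325.7 241.9] [array([ 0.5109, -0.1937]), np.float64(69.921), array([0.0204, 0.0772])]
red 53 [290.1 117.6] [array([ 0.5164, -0.1116]), np.float64(43.2709), array([0.004 , 0.0112])]
red 47 [317.8  89.7] [array([ 0.5379, -0.1019]), np.float64(4.1533), array([0.004 , 0.0106])]
red 43 [338.3 171.8] [array([ 0.5336, -0.1527]), np.float64(3.3284), array([0.004 , 0.0097])]
```

View pics/w1.png

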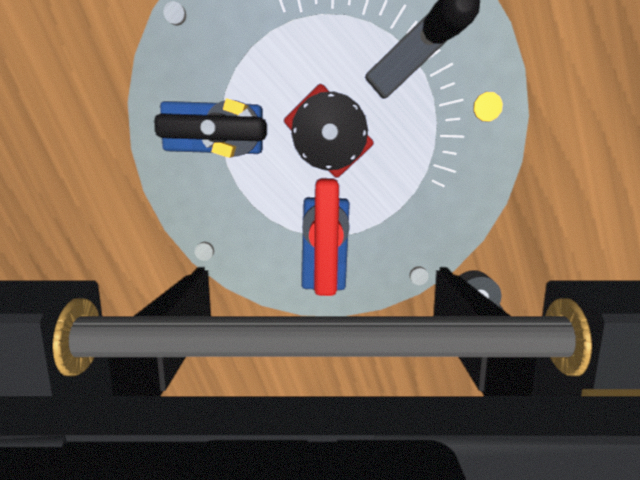

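The wrist view shows the red bar centred at about (326,238), the hub at (330,131), the plunger bar at (208,127) and the yellow marker at (488,106).

```bash

python3 - <<'E'
from h import *;from cell import bot,optics
p=optics.capture('wrist')
for n,u,z in [('hub',(330,131),.099),('clamp',(326,238),.112),('plunger',(210,127),.134),('plL',(158,125),.134),('plR',(264,127),.134),('yel',(488.5,106),.02)]: print(n,ray(p,u,z).round(4))
y=(p['frame'][...,0]<110)&(p['frame'][...,1]>170)&(p['frame'][...,2]>180)
for s,c,m in blobs(y)[:3]: print(s,c.round(1),ray(p,c,.02).round(4),bar(p,m,.02)[2])
E
python3 -m inch '[[9.5,[-0.4,0.1,3],[0,0,0.5]],[9.5,[0,0,3],[0,0,0]],[9.5,[0,0,3],[0,0,0]],[9.5,[0,0,2],[0,0,0]],[9.5,[0,0,1],[0,0,0]],[9.5,[0,0,1],[0,0,0]],[9.5,[0,0,0],[0,0,0]],[0.5,[0,0,0],[0,0,0]],[0.5,[0,0,0],[0,0,0]],[0.5,[0,0,0],[0,0,0]]]' 30
python3 -m inch '[[0.5,[0,0,0],[0,0,0]],[0.5,[0,0,0],[0,0,0]],[0.5,[0,0,0],[0,0,0]],[0.5,[0,0,0],[0,0,0]],[0.5,[0,0,0],[0,0,0]],[0.5,[0,0,0],[0,0,0]],[0.5,[0,0,0],[0,0,0]],[0.5,[0,0,0],[0,0,0]],[0.5,[0,0,0],[0,0,0]],[0.5,[0,0,0],[0,0,0]]]'
python3 -c "
from h import *;from cell import bot
goal(bot,[.51,-.1925,.084],-20)"
```

```text
hub [ 0.5372 -0.1273  0.099 ]
clamp [ 0.5121 -0.1909  0.112 ]
plunger [ 0.473  -0.1025  0.134 ]
plL [ 0.4456 -0.0917  0.134 ]
plR [ 0.5019 -0.1127  0.134 ]
yel [ 0.6673 -0.1518  0.02  ]
612 [487.2 106.3] [ 0.6662 -0.1517  0.02  ] [0.02199116 0.02207577]
215 [233.  106.4] [ 0.4703 -0.0826  0.02  ] [0.01025435 0.01611043]
200 [221.8 149. ] [ 0.4485 -0.1112  0.02  ] [0.00922926 0.01570292]
time_s: 6.9
eef_pos: [0.5101, -0.1926, 0.0858]
ee_rot: [[0.342, 0.94, 0.002], [0.94, -0.342, -0.001], [-0.0, 0.002, -1.0]]
force: [-0.2, 0.0, -0.6]
finger_gap: 0.0767
time_s: 7.9
eef_pos: [0.5111, -0.1929, 0.0847]
ee_rot: [[0.342, 0.94, 0.004], [0.94, -0.342, -0.002], [0.0, 0.005, -1.0]]
force: [7.3, -2.5, -4.3]
finger_gap: 0.0162
t 7.9 pos [ 0.5111 -0.1929  0.0847] yang -20.02 gap 0.0162 F [ 7.3 -2.5 -4.3] M [-0.44 -0.88 -0.21] q [-26.   1. 114.   0.  65.  -6.]
shift cm (present tool axes) [-0.   -0.12  0.07]   (goal axes) [-0.   -0.11  0.07] rotvec [ 0.27 -0.01 -0.02]
```

```bash

python3 -m inch '[[0.5,[0,0.1,0],[0,0,0]],[0.5,[0,0,0],[0,0,-6]],[0.5,[0,0,0],[0,0,-7]],[0.5,[0,0,0],[0,0,-7]],[0.5,[0,0,0],[0,0,-7]],[0.5,[0,0,0],[0,0,-7]],[0.5,[0,0,0],[0,0,-7]],[0.5,[0,0,0],[0,0,-7]],[0.5,[0,0,0],[0,0,-7]],[0.5,[0,0,0],[0,0,-7]]]' 40
python3 -c "
from h import *;from cell import bot
goal(bot,[.51,-.1925,.084],43)"
```

```text
time_s: 8.9
eef_pos: [0.5121, -0.1926, 0.0847]
ee_rot: [[-0.672, 0.741, 0.005], [0.741, 0.672, -0.0], [-0.003, 0.003, -1.0]]
force: [7.9, -0.5, -5.4]
finger_gap: 0.0158
t 8.9 pos [ 0.5121 -0.1926  0.0847] yang 42.21 gap 0.0158 F [ 7.9 -0.5 -5.4] M [-0.13 -1.11 -0.39] q [-26.   1. 114.   0.  65. -69.]
shift cm (present tool axes) [ 0.15 -0.14  0.07]   (goal axes) [ 0.15 -0.14  0.07] rotvec [ 0.19  0.18 -0.79]
```

```bash

python3 -m inch '[[3.5,[0,0,0],[0,0,0]],[3.5,[0,0,0],[0,0,0]],[3.5,[0,0,0],[0,0,0]],[3.5,[0,0,0],[0,0,0]],[3.5,[0,0,-1.5],[0,0,0]],[3.5,[0,0,-3],[0,0,0]],[3.5,[0,0,-4],[0,0,0]],[3.5,[0,0,-2],[0,0,0]],[3.5,[0,0,0],[0,0,8]],[3.5,[0,0,0],[0,0,8]]]'
python3 - <<'E'
from h import *;from cell import bot,optics
goal(bot,[.473,-.1025,.2],-111.2)
p=optics.capture('wrist'); cv2.imwrite('pics/w2.png',p['frame'])
p=optics.capture('top')
h=inten(p);H,S,V=[h[...,i].astype(int) for i in range(3)]
for s,c,m in blobs(((H<4)|(H>176))&(S>190)&(V>100))[:2]: print(s,c,[np.round(t,4) for t in bar(p,m,.112)])
E
```

```text
time_s: 9.9
eef_pos: [0.5112, -0.193, 0.1927]
ee_rot: [[-0.433, 0.901, 0.003], [0.901, 0.433, -0.002], [-0.003, 0.002, -1.0]]
force: [0.5, 0.1, 0.2]
finger_gap: 0.0349
t 9.9 pos [ 0.5112 -0.193   0.1927] yang 25.68 gap 0.0349 F [0.5 0.1 0.2] M [-0.11  0.03 -0.01] q [-26.  -5. 109.  -0.  76. -52.]
shift cm (present tool axes) [ 9.81  0.48 -0.76]   (goal axes) [-6.83 -7.06 -0.73] rotvec [ 2.8000e-01 -8.0000e-02  1.3688e+02]
252 [449.77380952 291.37698413] [array([ 0.5028, -0.1841]), np.float64(133.1487), array([0.0233, 0.0548])]
166 [309.63855422 350.11445783] [array([0.3941, 0.0757]), np.float64(152.0858), array([0.0255, 0.0259])]
```

View pics/w2.png

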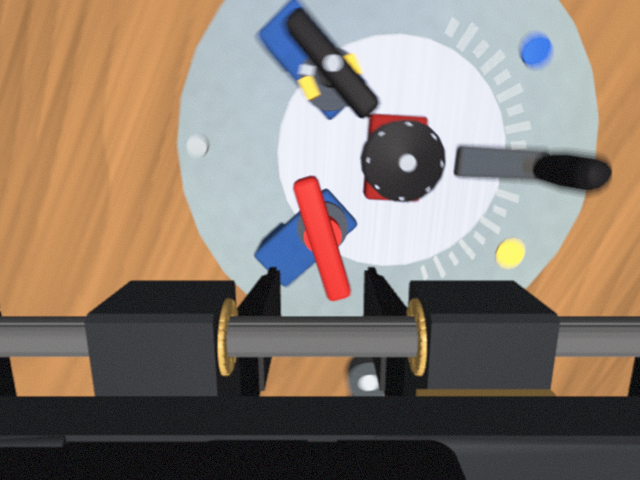

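```bash

python3 -m inch '[[5,[3.27,0.16,-0.3],[0,0,0]],[5,[3.27,0.16,-0.3],[0,0,0]],[5,[3.27,0.16,-0.3],[0,0,0]],[5,[0,0,0],[0,0,8]],[5,[0,0,0],[0,0,8]],[5,[0,0,0],[0,0,8]],[5,[0,0,0],[0,0,8]],[5,[0,0,0],[0,0,8]],[5,[0,0,0],[0,0,8]],[5,[0,0,0],[0,0,8]]]' >/dev/null
python3 -m inch '[[5,[0,0,0],[0,0,8]],[5,[0,0,0],[0,0,8]],[5,[0,0,0],[0,0,8]],[5,[0,0,0],[0,0,8]],[5,[0,0,0],[0,0,8]],[5,[0,0,0],[0,0,8]],[5,[0,0,0],[0,0,8]],[5,[0,0,0],[0,0,8]],[5,[0,0,0],[0,0,8]],[5,[0,0,0],[0,0,8]]]' >/dev/null
python3 - <<'E'
from h import *;from cell import bot,optics
goal(bot,[.473,-.1025,.106],-111.2)
p=optics.capture('wrist'); cv2.imwrite('pics/w3.png',p['frame'])
for q in ['plunger_grip']: print([(x['centre'],x['confidence']) for x in optics.spot_point(q,p)])
for x in optics.silhouettes('plunger_grip',p)[:2]: print(x['confidence'],bar(p,x['region'],.134),x['region'].sum())
E
```

```text
t 12.0 pos [ 0.4716 -0.1023  0.1992] yang -110.12 gap 0.05 F [ 0.1  0.1 -0.3] M [0.01 0.18 0.01] q [-19. -14. 116.  -0.  78.  92.]
shift cm (present tool axes) [ 0.14 -0.03  9.32]   (goal axes) [ 0.14 -0.03  9.32] rotvec [ 0.   -0.01  1.08]
[([0.469, -0.0975, 0.1206], 0.89)]
0.66 (array([ 0.47414254, -0.10277499]), np.float64(158.66837951493537), array([0.01649113, 0.0644629 ])) 2635
0.52 (array([0.52682463, 0.04125044]), np.float64(93.83723177631944), array([0.05735022, 0.06059113])) 8036
```

View pics/w3.png

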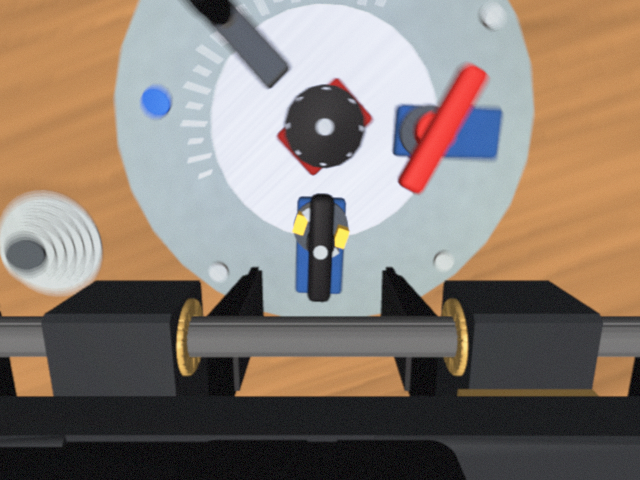

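The plunger bar runs vertically in the image, centred at about (320,248), between the jaws. I'll descend and grip it.

```bash

python3 -m inch '[[5,[0.1,0,2.5],[0,0,1.1]],[5,[0,0,2.5],[0,0,0]],[5,[0,0,2.3],[0,0,0]],[5,[0,0,1.5],[0,0,0]],[5,[0,0,0.5],[0,0,0]],[5,[0,0,0],[0,0,0]],[0.3,[0,0,0],[0,0,0]],[0.3,[0,0,0],[0,0,0]],[0.3,[0,0,0],[0,0,0]],[0.3,[0,0,0],[0,0,0]]]' 45
python3 -m inch '[[0.3,[0,0,0],[0,0,0]],[0.3,[0,0,0],[0,0,0]],[0.3,[0,0,0],[0,0,0]],[0.3,[0,0,0],[0,0,0]],[0.3,[0,0,0],[0,0,0]],[0.3,[0,0,-0.2],[0,0,0]],[0.3,[0,0,-0.3],[0,0,0]],[0.3,[0,0,-0.5],[0,0,0]],[0.3,[0,0,-0.5],[0,0,0]],[0.3,[0,0,-0.5],[0,0,0]]]' 45
python3 -c "
from h import *;from cell import bot
goal(bot,[.473,-.1025,.126],-111.2)"
```

```text
time_s: 13.15
eef_pos: [0.473, -0.1028, 0.1064]
ee_rot: [[0.933, -0.36, 0.001], [-0.36, -0.933, -0.0], [0.001, -0.0, -1.0]]
force: [-0.0, -0.0, -0.0]
finger_gap: 0.0238
time_s: 14.15
eef_pos: [0.4729, -0.1019, 0.1232]
ee_rot: [[0.933, -0.36, 0.002], [-0.36, -0.933, 0.001], [0.001, -0.002, -1.0]]
force: [10.5, 2.6, -14.1]
finger_gap: 0.0137
t 14.15 pos [ 0.4729 -0.1019  0.1232] yang -111.09 gap 0.0137 F [ 10.5   2.6 -14.1] M [ 0.37 -1.58 -0.04] q [-19. -10. 121.   0.  70.  92.]
shift cm (present tool axes) [ 0.03  0.05 -0.28]   (goal axes) [ 0.03  0.05 -0.28] rotvec [-0.11 -0.05  0.11]
```

```bash

python3 -m inch '[[0.3,[0.1,0,-0.2],[0,0,0]],[0.3,[0,0,0],[0,0,0]],[0.3,[0,0,0],[0,0,-7]],[0.3,[0,0,0],[0,0,-8]],[0.3,[0,0,0],[0,0,-8]],[0.3,[0,0,0],[0,0,-8]],[0.3,[0,0,0],[0,0,-8]],[0.3,[0,0,0],[0,0,-8]],[0.3,[0,0,0],[0,0,-8]],[0.3,[0,0,0],[0,0,-8]]]'
python3 - <<'E'
from h import *;from cell import bot
goal(bot,[.473,-.1025,.126],-38)
E
```

```text
time_s: 15.15
eef_pos: [0.4726, -0.1004, 0.1238]
ee_rot: [[0.74, 0.672, -0.002], [0.672, -0.74, 0.006], [0.003, -0.005, -1.0]]
force: [7.5, 8.8, -14.5]
finger_gap: 0.0136
t 15.15 pos [ 0.4726 -0.1004  0.1238] yang -47.77 gap 0.0136 F [  7.5   8.8 -14.5] M [ 1.22 -1.33 -0.01] q [-19. -10. 120.   0.  70.  29.]
shift cm (present tool axes) [-0.11  0.18 -0.23]   (goal axes) [-0.14  0.16 -0.22] rotvec [-0.29 -0.17 -9.77]
```

```bash

python3 -m inch '[[0.3,[0.1,0,0],[0,0,-5]],[0.3,[0,0,0],[0,0,-5]],[0.3,[0,0,0],[0,0,0]],[0.3,[0,0,0],[0,0,0]],[0.3,[0,0,0.3],[0,0,0]],[0.3,[0,0,0.3],[0,0,0]],[0.3,[0,0,0.2],[0,0,0]],[0.3,[0,0,0.2],[0,0,0]],[0.3,[0,0,0],[0,0,0]],[0.3,[0,0,0],[0,0,0]]]'
python3 - <<'E'
from h import *;from cell import bot
goal(bot,[.473,-.1025,.126],-38)
E
```

```text
time_s: 16.15
eef_pos: [0.4726, -0.1002, 0.1171]
ee_rot: [[0.617, 0.787, -0.005], [0.787, -0.617, 0.005], [0.001, -0.007, -1.0]]
force: [-5.1, 10.3, 4.7]
finger_gap: 0.0139
t 16.15 pos [ 0.4726 -0.1002  0.1171] yang -38.07 gap 0.0139 F [-5.1 10.3  4.7] M [1.39 0.78 0.04] q [-18. -10. 121.   0.  69.  20.]
shift cm (present tool axes) [-0.15  0.17 -0.89]   (goal axes) [-0.15  0.18 -0.89] rotvec [-0.38 -0.05 -0.07]
```

```bash

python3 -m inch '[[3.5,[0,0,0],[0,0,0]],[3.5,[0,0,0],[0,0,0]],[3.5,[0,0,0],[0,0,0]],[3.5,[0,0,0],[0,0,0]],[3.5,[0,0,-1],[0,0,0]],[3.5,[0,0,-2.5],[0,0,0]],[3.5,[0,0,-3],[0,0,0]],[3.5,[0,0,-1.5],[0,0,0]],[3.5,[0,0,0],[0,0,0]],[3.5,[0,0,0],[0,0,0]]]'
python3 - <<'E'
from h import *;from cell import bot,optics
goal(bot,[.629,-.088,.2],-67.5)
p=optics.capture('wrist'); cv2.imwrite('pics/w4.png',p['frame'])
p=optics.capture('scene'); cv2.imwrite('pics/s4.png',cv2.resize(p['frame'][120:300,150:390],None,fx=3,fy=3))
E
```

```text
time_s: 17.15
eef_pos: [0.4741, -0.1023, 0.1973]
ee_rot: [[0.617, 0.787, -0.0], [0.787, -0.617, -0.0], [-0.0, -0.0, -1.0]]
force: [0.0, -0.0, -0.3]
finger_gap: 0.0351
t 17.15 pos [ 0.4741 -0.1023  0.1973] yang -38.09 gap 0.0351 F [ 0.  -0.  -0.3] M [-0.12  0.17  0.  ] q [-19. -14. 116.  -0.  78.  20.]
shift cm (present tool axes) [10.69 11.31 -0.28]   (goal axes) [14.86  4.6  -0.27] rotvec [-1.000e-02  1.000e-02  2.941e+01]
```

View pics/w4.png

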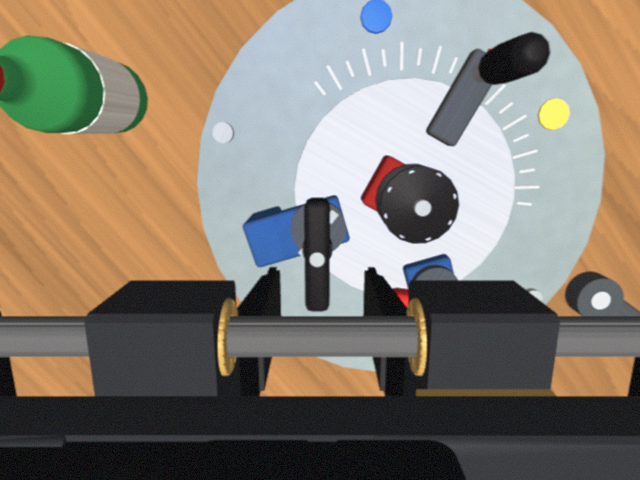

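View pics/s4.png

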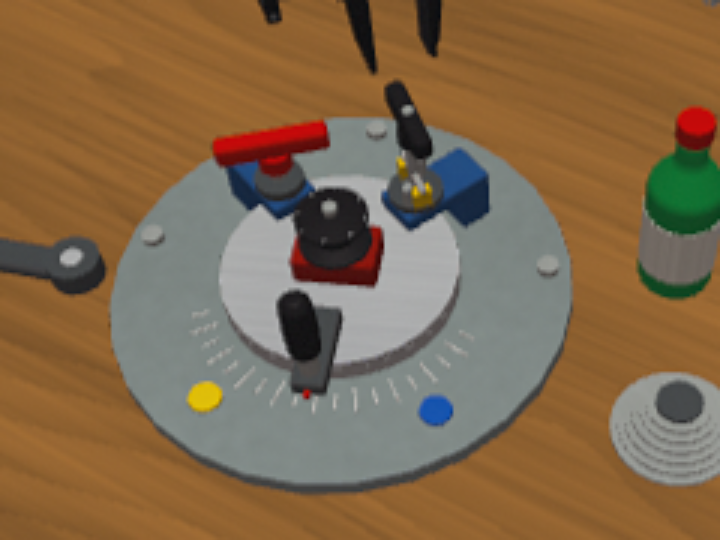

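The plunger bar stands turned with its pin in the yellow notch, and the clamp is loose. Next is the post.

```bash

python3 -m inch '[[6,[2.67,2.82,0],[0,0,0]],[6,[2.67,2.82,0],[0,0,0]],[6,[2.67,2.82,0],[0,0,0]],[6,[2.67,2.82,0],[0,0,0]],[6,[0,0,0],[0,0,7.2]],[6,[0,0,0],[0,0,7.2]],[6,[0,0,0],[0,0,7.2]],[6,[0,0,0],[0,0,7.2]],[6,[0,0,0],[0,0,0]],[6,[0,0,0],[0,0,0]]]'>/dev/null
python3 - <<'E'
from h import *;from cell import bot,optics
goal(bot,[.6285,-.0876,.082],-66.6)
p=optics.capture('wrist'); cv2.imwrite('pics/w5.png',p['frame'])
E
```

```text
t 18.25 pos [ 0.6283 -0.0877  0.1961] yang -66.73 gap 0.06 F [ 1.2 -0.1 -0. ] M [-0.03  0.15 -0.02] q [-13.   6.  98.  -0.  77.  54.]
shift cm (present tool axes) [4.000e-02 1.000e-02 1.141e+01]   (goal axes) [ 0.02 -0.   11.41] rotvec [-0.08  0.11 -0.13]
```

View pics/w5.png

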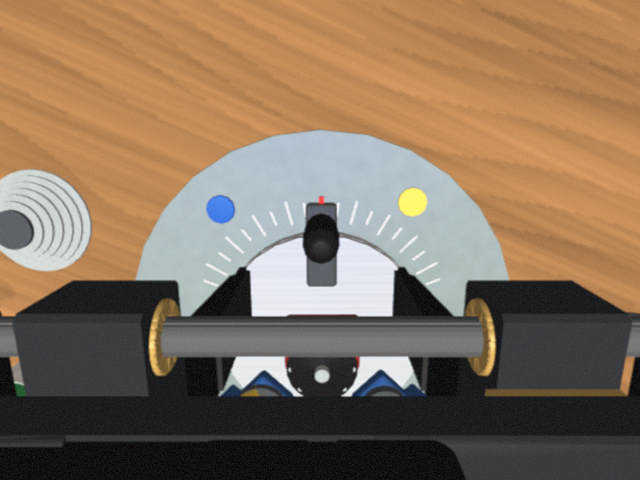

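The post is centred between the jaws at (321,237), the pointer at (321,200), the yellow marker at (413,202) and the hub dot at (322,376).

```bash

python3 - <<'E'
from h import *;from cell import bot,optics
p=optics.capture('wrist')
f=p['frame'].astype(int)
for s,c,m in blobs((f[...,0]<110)&(f[...,1]>170)&(f[...,2]>180))[:1]: Y=ray(p,c,.02); print(s,c.round(1),Y.round(4))
h=ray(p,(322,376),.099);t=ray(p,(321,200),.042);print('hub',h,'tip',t,np.hypot(*(t-h)[:2]))
a=lambda v:np.degrees(np.arctan2(v[1],v[0]))
print(a(t-h),a(Y-h),np.hypot(*(Y-h)[:2]), a(Y-h)-a(t-h))
g=np.array([.5367,-.1273,0]); print(a(Y-g)-a(t-g))
E
python3 -m inch '[[6,[0,0,3],[0,0,0]],[6,[0,0,3],[0,0,0]],[6,[0,0,3],[0,0,0]],[6,[0,0,1.5],[0,0,0]],[6,[0,0,0.9],[0,0,0]],[6,[0,0,0],[0,0,0]],[1.5,[0,0,0],[0,0,0]],[1.5,[0,0,0],[0,0,0]],[1.5,[0,0,0],[0,0,0]],[1.5,[0,0,0],[0,0,0]]]' 15
python3 -m inch '[[1.5,[0,0,0],[0,0,0]],[1.5,[0,0,0],[0,0,0]],[1.5,[0,0,0],[0,0,0]],[1.5,[0,0,0],[0,0,0]],[1.5,[0,0,0],[0,0,0]],[1.5,[0,0,0],[0,0,0]],[1.5,[0,0,0],[0,0,0]],[1.5,[0,0,0],[0,0,0]],[1.5,[0,0,0],[0,0,0]],[1.5,[0,0,0],[0,0,0]]]'
python3 - <<'E'
from h import *;from cell import bot,optics
goal(bot,[.6285,-.0876,.082],-66.6)
E
```

```text
135 [412.2 205.7] [ 0.6646 -0.1533  0.02  ]
hub [ 0.53692335 -0.12786583  0.099     ] tip [ 0.64255124 -0.08153263  0.042     ] 0.11534304406199358
23.684440285641315 -11.278189733549366 0.1301941266765957 -34.962630019190684
-34.88501836239263
time_s: 19.35
eef_pos: [0.6295, -0.088, 0.0847]
ee_rot: [[0.92, 0.393, 0.002], [0.393, -0.92, -0.0], [0.001, 0.001, -1.0]]
force: [-0.2, 0.4, 0.2]
finger_gap: 0.0333
time_s: 20.35
eef_pos: [0.6293, -0.0879, 0.0841]
ee_rot: [[0.92, 0.393, 0.001], [0.393, -0.92, -0.0], [0.001, 0.0, -1.0]]
force: [2.7, 3.8, 2.9]
finger_gap: 0.0231
t 20.35 pos [ 0.6293 -0.0879  0.0841] yang -66.89 gap 0.0231 F [2.7 3.8 2.9] M [ 0.52 -0.1  -0.11] q [-13.  12. 103.   0.  66.  54.]
shift cm (present tool axes) [-0.07 -0.06  0.21]   (goal axes) [-0.07 -0.06  0.21] rotvec [ 0.02 -0.05 -0.29]
```

```bash

python3 -m inch '[[1.5,[-0.007,0.37,0],[0,0,2.1]],[1.5,[-0.0275,0.741,0],[0,0,4.25]],[1.5,[-0.0275,0.741,0],[0,0,4.25]],[1.5,[-0.0275,0.741,0],[0,0,4.25]],[1.5,[-0.0275,0.741,0],[0,0,4.25]],[1.5,[-0.0275,0.741,0],[0,0,4.25]],[1.5,[-0.0275,0.741,0],[0,0,4.25]],[1.5,[-0.0275,0.741,0],[0,0,4.25]],[1.5,[-0.007,0.37,0],[0,0,2.1]],[1.5,[0,0,0],[0,0,0]]]'
cat > m.py <<'E'
from h import *;from cell import bot,optics
import sys
s=bot.sense();print(s['time_s'],np.round(s['eef_pos'],4),np.round(s['force'],1),s['finger_gap'])
p=optics.capture('wrist'); cv2.imwrite('pics/%s.png'%sys.argv[1],p['frame'])
q=optics.capture('top'); f=q['frame']; cv2.imwrite('pics/%st.png'%sys.argv[1],cv2.resize(f[180:380,310:510],None,fx=3,fy=3,interpolation=cv2.INTER_CUBIC))
g=np.array([.5367,-.1273]);a=lambda v:np.degrees(np.arctan2(v[1],v[0]))
print('tcp ang',a(np.array(s['eef_pos'])[:2]-g))
for pp in (p,q):
    f=pp['frame'].astype(int)
    for n,z in [('yellow_marker',.02)]:
        for x in optics.silhouettes(n,pp)[:1]:
            c,_,e=bar(pp,x['region'],z); print(n,c.round(4),e.round(3),round(a(c-g),2),x['confidence'])
    for x in optics.spot_point('pointer_tip',pp)[:1]: print('tip',np.round(x['centre'],4),round(a(np.array(x['centre'])[:2]-g),2),x['confidence'])
    for x in optics.spot_point('yellow_marker',pp)[:1]: print('yel',np.round(x['centre'],4),round(a(np.array(x['centre'])[:2]-g),2),x['confidence'])
E
python3 m.py w6
```

```text
time_s: 21.35
eef_pos: [0.6342, -0.1463, 0.0822]
ee_rot: [[0.982, -0.188, -0.002], [-0.188, -0.982, -0.0], [-0.002, 0.001, -1.0]]
force: [4.1, 3.0, -2.1]
finger_gap: 0.023
21.35 [ 0.6342 -0.1463  0.0822] [ 4.1  3.  -2.1] 0.022984261270586025
tcp ang -11.052679501991154
yellow_marker [ 0.6678 -0.152 ] [0.023 0.023] -10.67 0.69
tip [ 0.6496 -0.1443  0.0414] -8.56 0.69
yel [ 0.6651 -0.1526  0.0114] -11.15 0.69
```

View pics/w6.png

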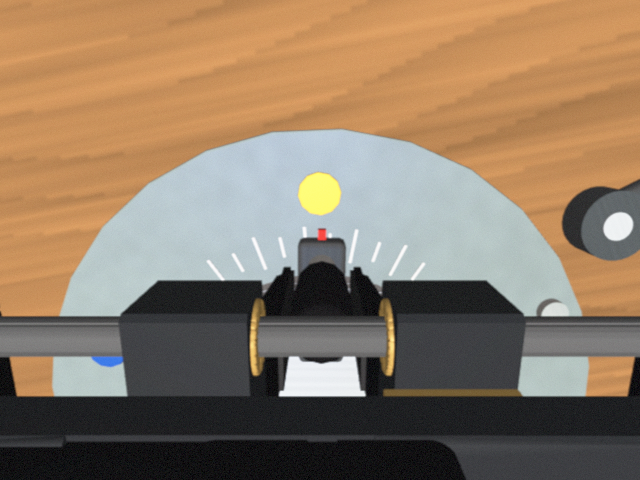

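View pics/w6t.png

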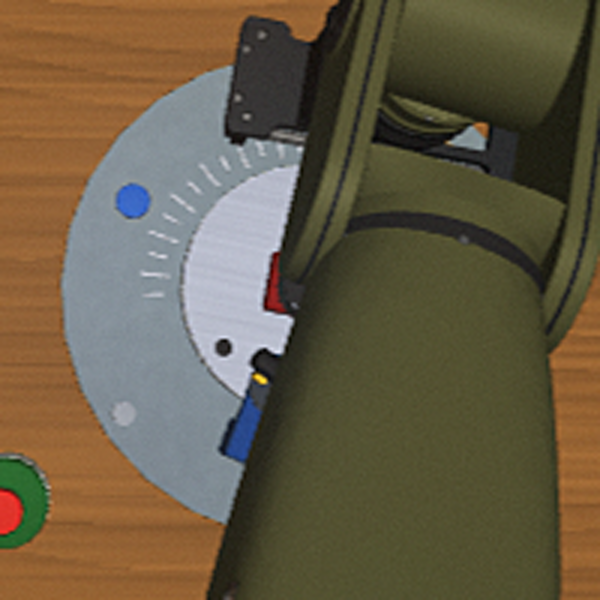

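The pointer, at (322,234), points at the yellow marker, at (320,193). I'll check this numerically, then let go.

```bash

cat > c.py <<'E'
from h import *;from cell import bot,optics
import sys
tip=eval(sys.argv[1]);yel=eval(sys.argv[2]);p=optics.capture('wrist')
t=ray(p,tip,.044)[:2];Y=ray(p,yel,.02)[:2];a=lambda v:np.degrees(np.arctan2(v[1],v[0]))
for g in ([.5367,-.1273],[.5369,-.1279],[.536,-.1275]):
    print(t.round(4),Y.round(4),a(t-g),a(Y-g),'offset y mm',1000*np.hypot(*(Y-g))*np.sin(np.radians(a(Y-g)-a(t-g))),np.hypot(*(t-g)))
E
python3 c.py '(322.5,232)' '(319.5,193.5)'
python3 -m inch '[[1.5,[0,0,0],[0,0,0]],[1.5,[0,0,0],[0,0,0]],[5,[0,0,0],[0,0,0]],[5,[0,0,0],[0,0,0]],[5,[0,0,0],[0,0,0]],[5,[0,0,0],[0,0,0]],[5,[0,0,-2],[0,0,0]],[5,[0,0,-3],[0,0,0]],[5,[0,0,-3.5],[0,0,0]],[5,[0,0,-3],[0,0,0]]]'
python3 m.py w7
```

```text
[ 0.6522 -0.1502] [ 0.6684 -0.1516] -11.212401238092642 -10.47471945102184 offset y mm 1.7242394863992376 0.11779807263572191
[ 0.6522 -0.1502] [ 0.6684 -0.1516] -10.94434298235826 -10.237321103088531 offset y mm 1.6488208401253397 0.1174865078079719
[ 0.6522 -0.1502] [ 0.6684 -0.1516] -11.051660512491395 -10.336808640053066 offset y mm 1.6790192343656916 0.11844628858661897
time_s: 22.8
eef_pos: [0.6352, -0.146, 0.2004]
ee_rot: [[0.982, -0.188, 0.001], [-0.188, -0.982, -0.0], [0.001, 0.0, -1.0]]
force: [0.5, 0.6, -0.4]
finger_gap: 0.05
22.8 [ 0.6352 -0.146   0.2004] [ 0.5  0.6 -0.4] 0.04995650400365266
tcp ang -10.74288937638052
yellow_marker [ 0.6676 -0.1517] [0.023 0.024] -10.57 0.9
tip [ 0.6544 -0.1466  0.0406] -9.31 0.62
yel [ 0.6674 -0.151   0.0156] -10.28 0.81
tip [ 0.6497 -0.1505  0.0437] -11.6 0.8
```

View pics/w7.png

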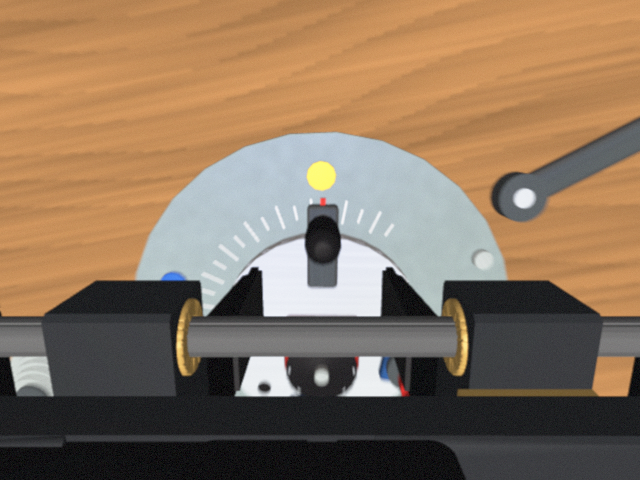

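The pointer tip (323,200), the marker (321,176) and the hub dot (321,376) line up, with an offset of about 1.5 mm against 7 allowed. Now back to the clamp.

```bash

python3 -m inch '[[5,[-2.8,1.72,0],[0,0,0]],[5,[-2.8,1.72,0],[0,0,0]],[5,[-2.8,1.72,0],[0,0,0]],[5,[-2.8,1.72,0],[0,0,0]],[5,[0,0,0],[0,0,-8]],[5,[0,0,0],[0,0,-8]],[5,[0,0,0],[0,0,-8]],[5,[0,0,0],[0,0,-8]],[5,[0,0,0],[0,0,-8]],[5,[0,0,0],[0,0,-8]]]'>/dev/null
python3 -m inch '[[5,[0,0,0],[0,0,-8]],[5,[0,0,0],[0,0,-8]],[5,[0,0,0],[0,0,-8]],[5,[0,0,0],[0,0,-8]],[5,[0,0,0],[0,0,-8]],[5,[0,0,0],[0,0,-8]],[5,[0,0,0],[0,0,-8]],[5,[0,0,0],[0,0,-8]],[5,[0,0,0],[0,0,-8]],[5,[0,0,0],[0,0,-8]]]'>/dev/null
python3 -m inch '[[5,[0,0,0],[0,0,-8]],[5,[0,0,0],[0,0,-8]],[5,[0,0,0],[0,0,0]],[5,[0,0,0],[0,0,0]],[5,[0,0,0],[0,0,0]],[5,[0,0,0],[0,0,0]],[5,[0,0,0],[0,0,0]],[5,[0,0,0],[0,0,0]],[5,[0,0,0],[0,0,0]],[5,[0,0,0],[0,0,0]]]' >/dev/null
python3 - <<'E'
from h import *;from cell import bot,optics
goal(bot,[.512,-.1925,.084],43)
p=optics.capture('wrist'); cv2.imwrite('pics/w8.png',p['frame'])
h=inten(p);H,S,V=[h[...,i].astype(int) for i in range(3)]
for s,c,m in blobs(((H<4)|(H>176))&(S>190)&(V>100))[:2]: print(s,c,[np.round(t,4) for t in bar(p,m,.112)])
E
```

```text
t 26.2 pos [ 0.5122 -0.1925  0.1987] yang 43.16 gap 0.0497 F [-0.1 -0.1 -0.7] M [ 0.01 -0.01 -0.03] q [-26.  -5. 109.  -0.  77. -69.]
shift cm (present tool axes) [ 0.02 -0.02 11.47]   (goal axes) [ 0.02 -0.02 11.47] rotvec [0.   0.   0.16]
1455 [321.14089347 245.98213058] [array([ 0.514 , -0.1954]), np.float64(132.9168), array([0.0178, 0.077 ])]
193 [375.34715026 197.5492228 ] [array([ 0.5169, -0.1506]), np.float64(160.9354), array([0.009 , 0.0319])]
```

View pics/w8.png

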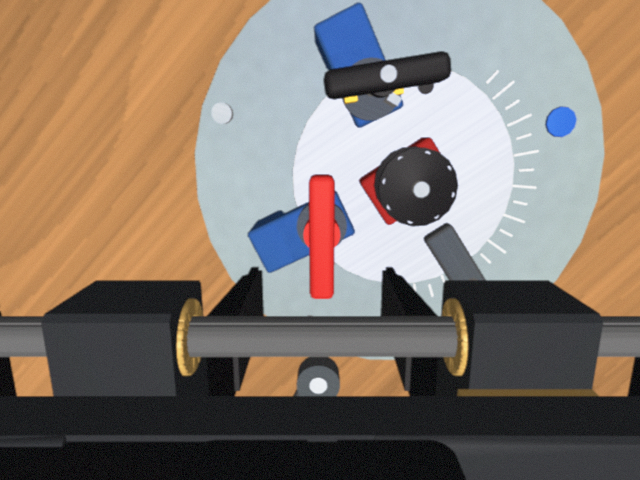

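```bash

python3 -m inch '[[3.5,[0,0,0],[0,0,0]],[3.5,[0,0,3],[0,0,0]],[3.5,[0,0,3],[0,0,0]],[3.5,[0,0,3],[0,0,0]],[3.5,[0,0,1.5],[0,0,0]],[3.5,[0,0,0.9],[0,0,0]],[3.5,[0,0,0],[0,0,0]],[0.5,[0,0,0],[0,0,0]],[0.5,[0,0,0],[0,0,0]],[0.5,[0,0,0],[0,0,0]]]' 40
python3 -m inch '[[0.5,[0,0,0],[0,0,0]],[0.5,[0,0,0],[0,0,0]],[0.5,[0,0,0],[0,0,0]],[0.5,[0,0,0],[0,0,4]],[0.5,[0,0,0],[0,0,7]],[0.5,[0,0,0],[0,0,7]],[0.5,[0,0,0],[0,0,7]],[0.5,[0,0,0],[0,0,7]],[0.5,[0,0,0],[0,0,7]],[0.5,[0,0,0],[0,0,7]]]' 40
python3 -m inch '[[0.5,[0,0,0],[0,0,7]],[0.5,[0,0,0],[0,0,5]],[0.5,[0,0,0],[0,0,4]],[0.5,[0,0,0],[0,0,0]],[0.5,[0,0,0],[0,0,0]],[0.5,[0,0,0],[0,0,0]],[0.5,[0,0,0],[0,0,0]],[0.5,[0,0,0],[0,0,0]],[0.5,[0,0,0],[0,0,0]],[0.5,[0,0,0],[0,0,0]]]' 40
python3 - <<'E'
from h import *;from cell import bot,optics
goal(bot,[.512,-.1925,.084],-20)
E
```

```text
time_s: 27.25
eef_pos: [0.5129, -0.1931, 0.0861]
ee_rot: [[-0.684, 0.729, 0.002], [0.729, 0.684, -0.002], [-0.002, 0.0, -1.0]]
force: [-8.7, -8.1, 5.4]
finger_gap: 0.0166
time_s: 28.25
eef_pos: [0.5114, -0.1938, 0.0861]
ee_rot: [[0.053, 0.999, -0.003], [0.999, -0.053, -0.003], [-0.003, -0.002, -1.0]]
force: [-7.9, -3.7, 9.2]
finger_gap: 0.0159
time_s: 29.25
eef_pos: [0.5109, -0.1937, 0.0861]
ee_rot: [[0.323, 0.946, -0.004], [0.946, -0.323, -0.002], [-0.003, -0.003, -1.0]]
force: [-10.5, -3.8, 10.0]
finger_gap: 0.0159
t 29.25 pos [ 0.5109 -0.1937  0.0861] yang -18.86 gap 0.0159 F [-10.5  -3.8  10. ] M [-0.66  1.71 -0.24] q [-26.   1. 114.  -0.  65.  -7.]
shift cm (present tool axes) [0.15 0.07 0.21]   (goal axes) [0.15 0.06 0.21] rotvec [-0.16  0.17  1.14]
```

```bash

python3 -m inch '[[0.5,[0,0,0],[0,0,1.5]],[0.5,[0,0,0],[0,0,1.5]],[0.5,[0,0,0],[0,0,1]],[0.5,[0,0,0],[0,0,0]],[0.5,[0,0,0],[0,0,0]],[0.5,[0,0,0],[0,0,0]],[0.5,[0,0,0],[0,0,0]],[0.5,[0,0,0],[0,0,0]],[0.5,[0,0,0],[0,0,0]],[0.5,[0,0,0],[0,0,0]]]'
python3 -m inch '[[4,[0,0,0],[0,0,0]],[4,[0,0,0],[0,0,0]],[4,[0,0,0],[0,0,0]],[4,[0,0,0],[0,0,0]],[4,[0,0,-1.5],[0,0,0]],[4,[0,0,-3],[0,0,0]],[4,[0,0,-3.5],[0,0,0]],[4,[0,0,-3.5],[0,0,0]],[4,[0,0,0],[0,0,0]],[4,[0,0,0],[0,0,0]]]'
python3 - <<'E'
from h import *;from cell import bot,optics
goal(bot,[.512,-.1925,.084],-20)
p=optics.capture('wrist'); cv2.imwrite('pics/w9.png',p['frame'])
h=inten(p);H,S,V=[h[...,i].astype(int) for i in range(3)]
for s,c,m in blobs(((H<4)|(H>176))&(S>190)&(V>100))[:1]: print(s,c,[np.round(t,4) for t in bar(p,m,.112)])
p=optics.capture('scene'); cv2.imwrite('pics/s9.png',cv2.resize(p['frame'][120:300,150:390],None,fx=3,fy=3))
E
```

```text
time_s: 30.25
eef_pos: [0.5108, -0.1937, 0.0861]
ee_rot: [[0.385, 0.923, -0.004], [0.923, -0.385, -0.003], [-0.004, -0.003, -1.0]]
force: [-9.8, -3.6, 11.3]
finger_gap: 0.0159
time_s: 31.25
eef_pos: [0.5131, -0.1928, 0.2018]
ee_rot: [[0.388, 0.922, 0.003], [0.922, -0.388, -0.001], [-0.0, 0.004, -1.0]]
force: [-0.7, -0.5, -0.5]
finger_gap: 0.0401
t 31.25 pos [ 0.5131 -0.1928  0.2018] yang -22.83 gap 0.0401 F [-0.7 -0.5 -0.5] M [-0.13  0.06 -0.03] q [-26.  -5. 109.   0.  77.  -3.]
shift cm (present tool axes) [-0.02 -0.15 11.78]   (goal axes) [-1.000e-02 -1.100e-01  1.178e+01] rotvec [ 0.2   0.01 -2.83]
1411 [317.61658398 245.88164422] [array([ 0.5096, -0.1959]), np.float64(68.2719), array([0.0188, 0.0773])]
```

View pics/w9.png

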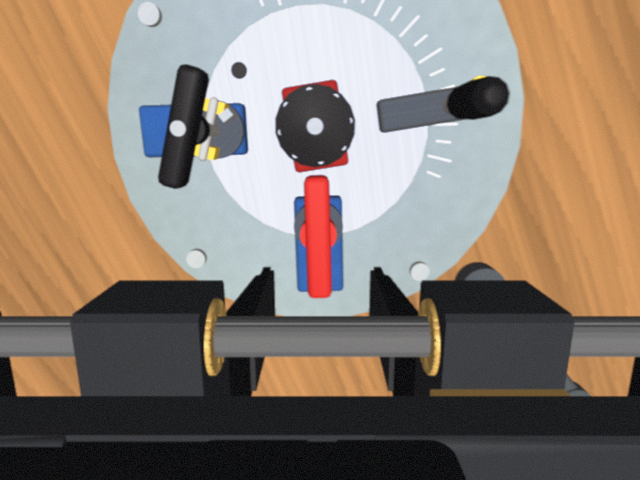

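View pics/s9.png

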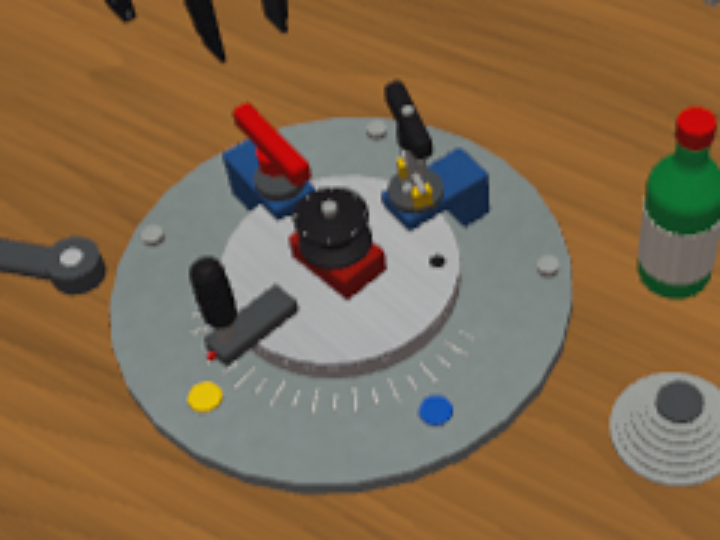

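The clamp is back at its starting angle and the plunger is parked. The pointer in the scene view, at (210,356) in the crop, needs a numeric check against the marker.

```bash

python3 - <<'E'
from h import *;from cell import bot,optics
p=optics.capture('scene'); f=p['frame'].astype(int)
a=lambda v:np.degrees(np.arctan2(v[1],v[0]));g=np.array([.5367,-.1273])
tip=ray(p,(150+208/3,120+356/3),.042)[:2]; yel=ray(p,(150+205/3,120+397/3),.02)[:2]
print(tip,a(tip-g),np.hypot(*(tip-g)),yel,a(yel-g))
print(ray(p,(150+330/3,120+208/3),.099))
p=optics.capture('top')
for q in ['pointer_tip','yellow_marker','post_grip']: print(q,[(np.round(x['centre'],4),round(a(np.array(x['centre'])[:2]-g),2),x['confidence']) for x in optics.spot_point(q,p)[:1]])
p=optics.capture('wrist'); cv2.imwrite('pics/w10.png',cv2.resize(p['frame'][0:200,300:560],None,fx=3,fy=3))
for u in [(380,97),(386,132),(455,91),(462,124)]: print(ray(p,u,.05))
E
```

```text
[ 0.64947362 -0.15421084] -13.42133303832278 0.1159400005277349 [ 0.66758298 -0.14828865] -9.11049485571263
[ 0.53775597 -0.12304499  0.099     ]
pointer_tip [(array([ 0.6499, -0.1561,  0.0426]), np.float64(-14.27), 0.78)]
yellow_marker [(array([ 0.6655, -0.155 ,  0.0136]), np.float64(-12.14), 0.48)]
post_grip [(array([ 0.6359, -0.1487,  0.0992]), np.float64(-12.17), 0.75)]
[ 0.58463365 -0.12520336  0.05      ]
[ 0.57999639 -0.14943494  0.05      ]
[ 0.63496695 -0.1419815   0.05      ]
[ 0.63238995 -0.16538861  0.05      ]
```

View pics/w10.png

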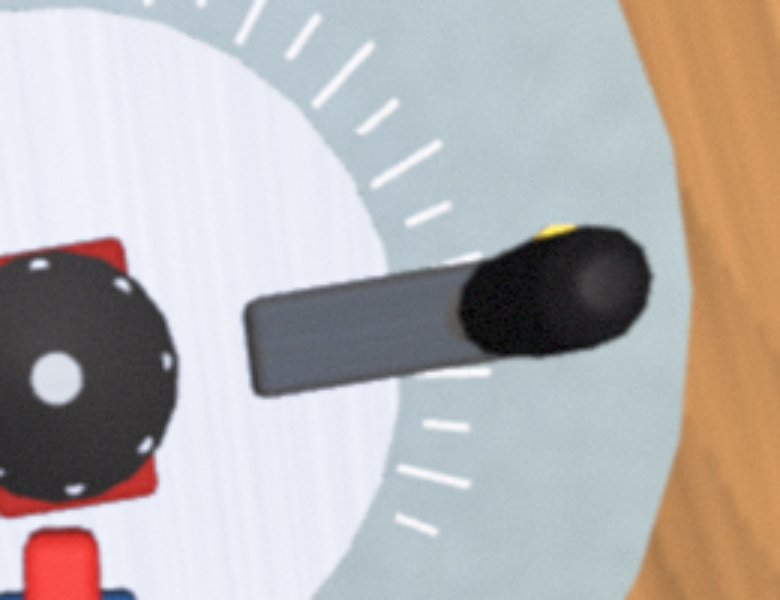

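```bash

python3 -m inch '[[5,[2.27,2.36,0],[0,0,8]],[5,[2.63,2.0,0],[0,0,0]],[5,[2.63,2.0,0],[0,0,0]],[5,[2.63,2.0,0],[0,0,0]],[5,[0,0,0],[0,0,8]],[5,[0,0,0],[0,0,8]],[5,[0,0,0],[0,0,8]],[5,[0,0,0],[0,0,8]],[5,[0,0,0],[0,0,8]],[5,[0,0,0],[0,0,8]]]'>/dev/null
python3 -m inch '[[5,[0,0,0],[0,0,8]],[5,[0,0,0],[0,0,8]],[5,[0,0,0],[0,0,6]],[5,[0,0,0],[0,0,0]],[5,[0,0,0],[0,0,0]],[5,[0,0,0],[0,0,0]],[5,[0,0,0],[0,0,0]],[5,[0,0,0],[0,0,0]],[5,[0,0,0],[0,0,0]],[5,[0,0,0],[0,0,0]]]'
python3 m.py w11
```

```text
time_s: 33.65
eef_pos: [0.6348, -0.1437, 0.1997]
ee_rot: [[0.982, -0.188, 0.0], [-0.188, -0.982, -0.0], [0.0, 0.0, -1.0]]
force: [-0.5, -0.6, 0.3]
finger_gap: 0.0499
33.65 [ 0.6348 -0.1437  0.1997] [-0.5 -0.6  0.3] 0.049912431860055895
tcp ang -9.49235886715136
yellow_marker [ 0.6674 -0.1519] [0.023 0.023] -10.67 0.88
tip [ 0.6486 -0.1489  0.0384] -10.93 0.56
yel [ 0.6668 -0.1529  0.015 ] -11.13 0.84
tip [ 0.6504 -0.1549  0.048 ] -13.64 0.84
```

View pics/w11.png

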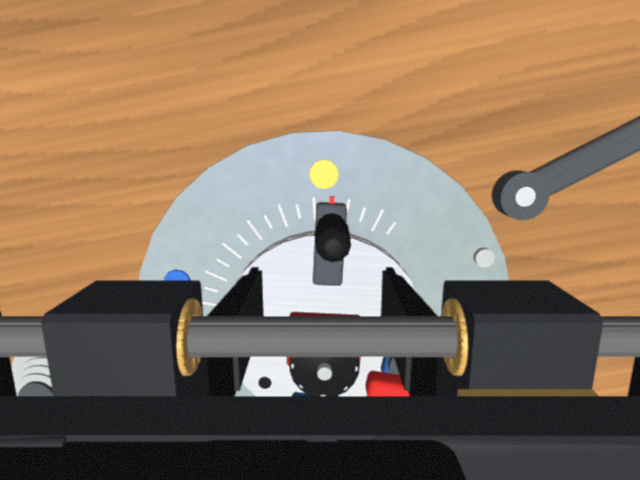

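```bash
python3 c.py '(332,199)' '(324,174.5)'
python3 - <<'E'
import cv2
for n in ['w7','w11']:
    im=cv2.imread(f'pics/{n}.png'); cv2.imwrite(f'pics/{n}z.png',cv2.resize(im[150:270,260:400],None,fx=5,fy=5,interpolation=cv2.INTER_CUBIC))
E
```

```text
[ 0.6495 -0.1552] [ 0.6667 -0.1524] -13.908227426493188 -10.916025071553177 offset y mm 6.9130458276120965 0.11617831669851376
[ 0.6495 -0.1552] [ 0.6667 -0.1524] -13.64394070429813 -10.676967060269664 offset y mm 6.838824574362831 0.11584119220516252
[ 0.6495 -0.1552] [ 0.6667 -0.1524] -13.730472040309193 -10.774408006463402 offset y mm 6.8631417960351575 0.11681028274391088
```

View pics/w7z.png

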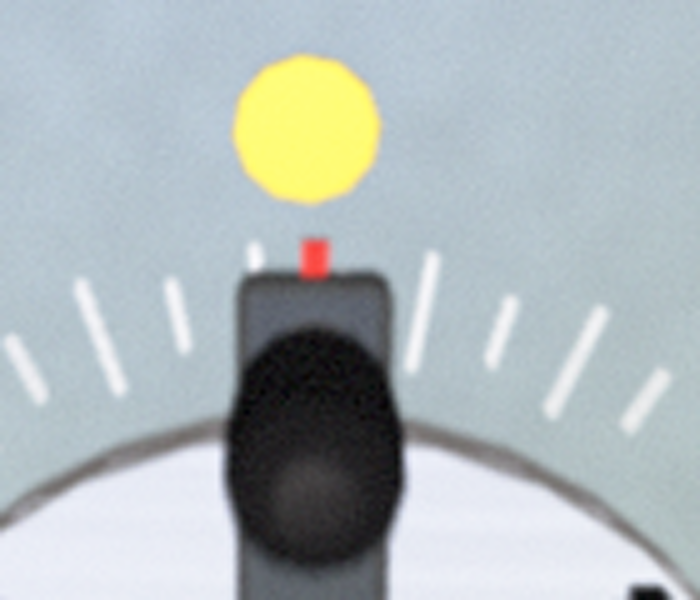

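View pics/w11z.png

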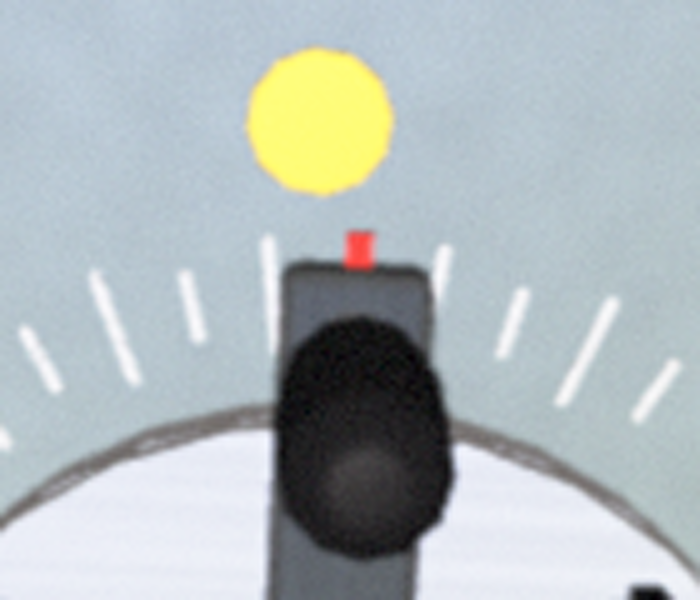

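Tightening dragged the head about 2.3° clockwise: the tip is now at (332,199) against the marker at (324,174.5), an offset of about 6.9 mm. That is too close to the limit, so I'll loosen, pre-bias the head anticlockwise and retighten.

```bash

python3 -m inch '[[5,[-2.79,1.78,0],[0,0,0]],[5,[-2.79,1.78,0],[0,0,0]],[5,[-2.79,1.78,0],[0,0,0]],[5,[-2.79,1.78,0],[0,0,0]],[4,[0,0,0],[0,0,-8]],[4,[0,0,0],[0,0,-8]],[4,[0,0,0],[0,0,-8]],[4,[0,0,0],[0,0,-8]],[4,[0,0,0],[0,0,-8]],[4,[0,0,0],[0,0,-8]]]'>/dev/null
python3 -m inch '[[4,[0,0,0],[0,0,-8]],[4,[0,0,0],[0,0,-8]],[4,[0,0,0],[0,0,-8]],[4,[0,0,1],[0,0,-7]],[4,[0,0,3],[0,0,0]],[4,[0,0,3],[0,0,0]],[4,[0,0,2.5],[0,0,0]],[4,[0,0,1.5],[0,0,0]],[4,[0,0,0.4],[0,0,0]],[4,[0,0,0],[0,0,0]]]'
python3 -c "
from h import *;from cell import bot
goal(bot,[.512,-.193,.085],-22)"
```

```text
time_s: 36.1
eef_pos: [0.5119, -0.1927, 0.0857]
ee_rot: [[0.372, 0.928, -0.0], [0.928, -0.372, 0.0], [0.0, -0.0, -1.0]]
force: [0.5, -0.1, 0.7]
finger_gap: 0.0402
t 36.1 pos [ 0.5119 -0.1927  0.0857] yang -21.83 gap 0.0402 F [ 0.5 -0.1  0.7] M [-0.09  0.1   0.  ] q [-26.   1. 114.   0.  65.  -4.]
shift cm (present tool axes) [-0.02  0.02  0.07]   (goal axes) [-0.02  0.02  0.07] rotvec [-0.01 -0.    0.17]
```

```bash

python3 -m inch '[[0.5,[0,0,0],[0,0,0]],[0.5,[0,0,0],[0,0,0]],[0.5,[0,0,0],[0,0,0]],[0.5,[0,0,0],[0,0,0]],[0.5,[0,0,0],[0,0,-5]],[0.5,[0,0,0],[0,0,-8]],[0.5,[0,0,0],[0,0,-8]],[0.5,[0,0,0],[0,0,-8]],[0.5,[0,0,0],[0,0,-8]],[0.5,[0,0,0],[0,0,-8]]]' 40
python3 -m inch '[[0.5,[0,0,0],[0,0,-8]],[0.5,[0,0,0],[0,0,-7]],[0.5,[0,0,0],[0,0,0]],[3.5,[0,0,0],[0,0,0]],[3.5,[0,0,0],[0,0,0]],[3.5,[0,0,0],[0,0,0]],[3.5,[0,0,-2],[0,0,0]],[3.5,[0,0,-3.2],[0,0,0]],[3.5,[0,0,-3.3],[0,0,0]],[3.5,[0,0,-3],[0,0,0]]]'
python3 -c "
from h import *;from cell import bot
goal(bot,[.6345,-.15,.2],-103)"
```

```text
time_s: 37.1
eef_pos: [0.5117, -0.1925, 0.0866]
ee_rot: [[-0.397, 0.918, -0.0], [0.918, 0.397, 0.001], [0.001, -0.0, -1.0]]
force: [-2.6, 1.4, 4.0]
finger_gap: 0.016
time_s: 38.1
eef_pos: [0.5118, -0.1928, 0.2019]
ee_rot: [[-0.617, 0.787, 0.0], [0.787, 0.617, -0.0], [-0.001, 0.0, -1.0]]
force: [0.2, -0.4, 0.0]
finger_gap: 0.0352
t 38.1 pos [ 0.5118 -0.1928  0.2019] yang 38.11 gap 0.0352 F [ 0.2 -0.4  0. ] M [-0.13 -0.01  0.03] q [-26.  -6. 109.  -0.  77. -64.]
shift cm (present tool axes) [-4.2  12.3   0.19]   (goal axes) [10.99 -6.93  0.19] rotvec [4.0000e-02 0.0000e+00 1.4111e+02]
```

```bash

python3 -m inch '[[6,[-1.05,3.08,0],[0,0,0]],[6,[-1.05,3.08,0],[0,0,0]],[6,[-1.05,3.08,0],[0,0,0]],[6,[-1.05,3.08,0],[0,0,0]],[6,[0,0,0],[0,0,8]],[6,[0,0,0],[0,0,8]],[6,[0,0,0],[0,0,8]],[6,[0,0,0],[0,0,8]],[6,[0,0,0],[0,0,8]],[6,[0,0,0],[0,0,8]]]'>/dev/null
python3 -m inch '[[6,[0,0,0],[0,0,8]],[6,[0,0,0],[0,0,8]],[6,[0,0,0],[0,0,8]],[6,[0,0,0],[0,0,8]],[6,[0,0,0],[0,0,8]],[6,[0,0,0],[0,0,8]],[6,[0,0,0],[0,0,8]],[6,[0,0,0],[0,0,8]],[6,[0,0,0],[0,0,8]],[6,[0,0,0],[0,0,8]]]'>/dev/null
python3 -m inch '[[6,[0,0,0],[0,0,8]],[6,[0,0,0],[0,0,4]],[6,[0,0,0],[0,0,0]],[6,[0,0,0],[0,0,0]],[6,[0,0,0],[0,0,0]],[6,[0,0,0],[0,0,0]],[6,[0,0,0],[0,0,0]],[6,[0,0,0],[0,0,0]],[6,[0,0,0],[0,0,0]],[6,[0,0,0],[0,0,0]]]'>/dev/null
python3 - <<'E'
from h import *;from cell import bot,optics
goal(bot,[.6345,-.15,.082],-103)
p=optics.capture('wrist'); cv2.imwrite('pics/w12.png',p['frame'])
E
```

```text
t 41.1 pos [ 0.6346 -0.1496  0.2007] yang -101.83 gap 0.0601 F [-0.7  0.3 -0. ] M [-0.02  0.2   0.04] q [-18.   8.  95.  -0.  77.  84.]
shift cm (present tool axes) [-0.    0.04 11.87]   (goal axes) [ 0.    0.05 11.87] rotvec [ 0.   -0.    1.17]
```

View pics/w12.png

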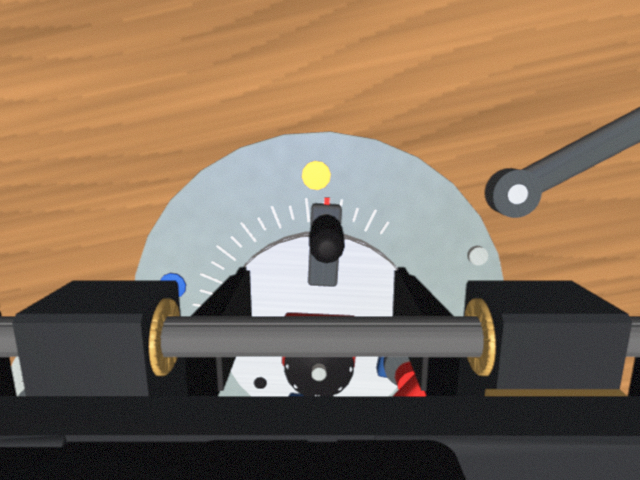

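```bash

python3 c.py '(327,200)' '(316,175.5)'
python3 -m inch '[[6,[0,0,3],[0,0,0]],[6,[0,0,3],[0,0,0]],[6,[0,0,3],[0,0,0]],[6,[0,0,1.7],[0,0,0]],[6,[0,0,1],[0,0,0]],[6,[0,0,0],[0,0,0]],[1.5,[0,0,0],[0,0,0]],[1.5,[0,0,0],[0,0,0]],[1.5,[0,0,0],[0,0,0]],[1.5,[0,0,0],[0,0,0]]]' 15
python3 -m inch '[[1.5,[0,0,0],[0,0,0]],[1.5,[0,0,0],[0,0,0]],[1.5,[0,0,0],[0,0,0]],[1.5,[0,0,0],[0,0,0]],[1.5,[0,-0.16,0],[0,0,-0.9]],[1.5,[0,-0.17,0],[0,0,-1]],[1.5,[0,-0.17,0],[0,0,-1]],[1.5,[0,-0.16,0],[0,0,-0.9]],[1.5,[0,0,0],[0,0,0]],[1.5,[0,0,0],[0,0,0]]]'
python3 m.py w13
```

```text
[ 0.649  -0.1574] [ 0.6669 -0.1522] -15.00310594288804 -10.834248871950123 offset y mm 9.634578318148934 0.11624540869946555
[ 0.649  -0.1574] [ 0.6669 -0.1522] -14.742193495831545 -10.595178982208783 offset y mm 9.56190875504132 0.11589810517964512
[ 0.649  -0.1574] [ 0.6669 -0.1522] -14.81955952799291 -10.6931360205378 offset y mm 9.58347755871491 0.11687037235579688
time_s: 42.2
eef_pos: [0.6352, -0.1498, 0.0848]
ee_rot: [[0.979, -0.205, 0.002], [-0.205, -0.979, -0.001], [0.002, 0.0, -1.0]]
force: [0.3, 0.2, -0.4]
finger_gap: 0.0334
time_s: 43.2
eef_pos: [0.6361, -0.1425, 0.0839]
ee_rot: [[0.99, -0.139, 0.001], [-0.139, -0.99, 0.001], [0.001, -0.001, -1.0]]
force: [1.1, -0.2, 9.8]
finger_gap: 0.0231
43.2 [ 0.6361 -0.1425  0.0839] [ 1.1 -0.2  9.8] 0.02306118034544993
tcp ang -8.687890468267332
yellow_marker [ 0.6676 -0.152 ] [0.023 0.023] -10.66 0.56
tip [ 0.6534 -0.1418  0.0402] -7.08 0.82
yel [ 0.6645 -0.1522  0.0143] -11.03 0.84
```

View pics/w13.png

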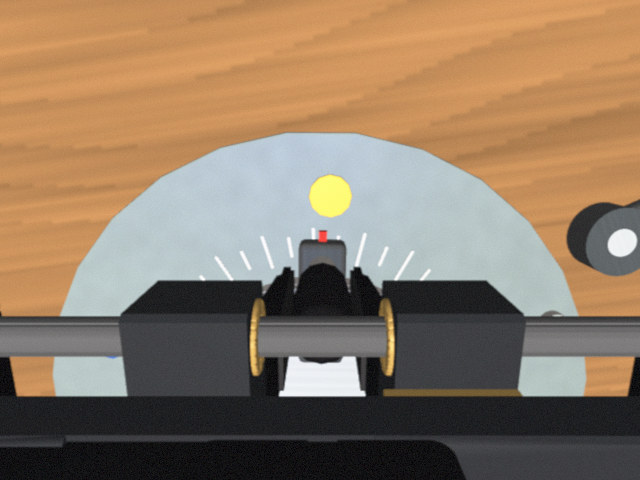

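```bash

python3 c.py '(323,234)' '(330,196)'
python3 -m inch '[[5,[0,0,0],[0,0,0]],[5,[0,0,0],[0,0,0]],[5,[0,0,0],[0,0,0]],[5,[0,0,0],[0,0,0]],[5,[0,0,-2],[0,0,0]],[5,[0,0,-3],[0,0,0]],[5,[0,0,-3.5],[0,0,0]],[5,[0,0,-3],[0,0,0]],[5,[0,0,0],[0,0,0]],[5,[0,0,0],[0,0,0]]]'
python3 - <<'E'
from h import *;from cell import bot,optics
goal(bot,[.5119,-.1927,.2],38.1)
p=optics.capture('wrist'); cv2.imwrite('pics/w14.png',cv2.resize(p['frame'][150:400,200:450],None,fx=2.4,fy=2.4))
E
```

```text
[ 0.6522 -0.1461] [ 0.6673 -0.1522] -9.270192746940523 -10.798014664743716 offset y mm -3.5448221564336833 0.11700102347123957
[ 0.6522 -0.1461] [ 0.6673 -0.1522] -8.995296767765542 -10.559618014563446 offset y mm -3.621085909496851 0.11670832456621345
[ 0.6522 -0.1461] [ 0.6673 -0.1522] -9.119161256021464 -10.657521964763019 offset y mm -3.5867326847276035 0.1176600719280876
time_s: 44.65
eef_pos: [0.6361, -0.1432, 0.1994]
ee_rot: [[0.99, -0.14, 0.001], [-0.14, -0.99, -0.0], [0.001, 0.0, -1.0]]
force: [-0.3, 0.3, 0.1]
finger_gap: 0.0504
t 44.65 pos [ 0.6361 -0.1432  0.1994] yang -98.03 gap 0.0504 F [-0.3  0.3  0.1] M [ 0.01  0.2  -0.02] q [-17.   8.  95.  -0.  77.  81.]
shift cm (present tool axes) [-11.6    6.64  -0.08]   (goal axes) [  3.77 -12.82  -0.06] rotvec [ 1.1000e-01 -2.0000e-02 -1.3613e+02]
```

View pics/w14.png

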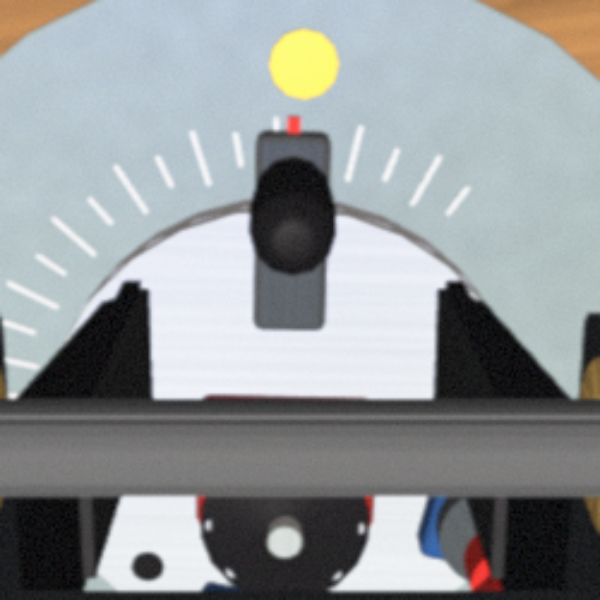

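The head is pre-biased by about -3.6 mm, with the pointer tip at (294,125) in the crop, slightly left of the marker at (304,64). Now I'll retighten.

```bash

python3 -m inch '[[5,[-2.9,1.66,0],[0,0,0]],[5,[-2.9,1.66,0],[0,0,0]],[5,[-2.9,1.66,0],[0,0,0]],[5,[-2.9,1.66,0],[0,0,0]],[3.5,[0,0,0],[0,0,-8]],[3.5,[0,0,0],[0,0,-8]],[3.5,[0,0,0],[0,0,-8]],[3.5,[0,0,0],[0,0,-8]],[3.5,[0,0,0],[0,0,-8]],[3.5,[0,0,0],[0,0,-8]]]'>/dev/null
python3 -m inch '[[3.5,[0,0,0],[0,0,-8]],[3.5,[0,0,0],[0,0,-8]],[3.5,[0,0,0],[0,0,-8]],[3.5,[0,0,0],[0,0,-8]],[3.5,[0,0,0],[0,0,-8]],[3.5,[0,0,0],[0,0,-8]],[3.5,[0,0,0],[0,0,-8]],[3.5,[0,0,0],[0,0,-8]],[3.5,[0,0,0],[0,0,-8]],[3.5,[0,0,0],[0,0,-8]]]'>/dev/null
python3 -m inch '[[3.5,[0,0,0],[0,0,-8]],[3.5,[0,0,3],[0,0,0]],[3.5,[0,0,3],[0,0,0]],[3.5,[0,0,3],[0,0,0]],[3.5,[0,0,1.5],[0,0,0]],[3.5,[0,0,0.8],[0,0,0]],[3.5,[0,0,0],[0,0,0]],[3.5,[0,0,0],[0,0,0]],[3.5,[0,0,0],[0,0,0]],[3.5,[0,0,0],[0,0,0]]]'
python3 -c "
from h import *;from cell import bot
goal(bot,[.5119,-.1927,.086],38.1)"
```

```text
time_s: 47.7
eef_pos: [0.5125, -0.193, 0.0871]
ee_rot: [[-0.615, 0.788, 0.002], [0.788, 0.615, -0.001], [-0.002, 0.001, -1.0]]
force: [-0.5, 0.2, -1.1]
finger_gap: 0.0349
t 47.7 pos [ 0.5125 -0.193   0.0871] yang 37.97 gap 0.0349 F [-0.5  0.2 -1.1] M [-0.01 -0.01 -0.01] q [-26.   1. 114.  -0.  65. -64.]
shift cm (present tool axes) [ 0.07 -0.03  0.11]   (goal axes) [ 0.07 -0.03  0.11] rotvec [ 0.06  0.13 -0.13]
```

Closing, then 60° clockwise.

```bash

python3 -m inch '[[0.5,[0.05,-0.03,0],[0,0,0]],[0.5,[0,0,0],[0,0,0]],[0.5,[0,0,0],[0,0,0]],[0.5,[0,0,0],[0,0,0]],[0.5,[0,0,0],[0,0,4]],[0.5,[0,0,0],[0,0,6]],[0.5,[0,0,0],[0,0,6]],[0.5,[0,0,0],[0,0,6]],[0.5,[0,0,0],[0,0,6]],[0.5,[0,0,0],[0,0,6]]]' 40
python3 -m inch '[[0.5,[0,0,0],[0,0,6]],[0.5,[0,0,0],[0,0,6]],[0.5,[0,0,0],[0,0,6]],[0.5,[0,0,0],[0,0,5]],[0.5,[0,0,0],[0,0,3]],[0.5,[0,0,0],[0,0,0]],[0.5,[0,0,0],[0,0,0]],[0.5,[0,0,0],[0,0,0]],[0.5,[0,0,0],[0,0,0]],[0.5,[0,0,0],[0,0,0]]]'
python3 -m inch '[[4,[0,0,0],[0,0,0]],[4,[0,0,0],[0,0,0]],[4,[0,0,0],[0,0,0]],[4,[0,0,0],[0,0,0]],[4,[0,0,-2],[0,0,0]],[4,[0,0,-3],[0,0,0]],[4,[0,0,-3.3],[0,0,0]],[4,[0,0,-3],[0,0,0]],[4,[0,0,0],[0,0,0]],[4,[0,0,0],[0,0,0]]]'
python3 - <<'E'
from h import *;from cell import bot,optics
goal(bot,[.6361,-.1432,.2],-98)
p=optics.capture('wrist'); cv2.imwrite('pics/w15.png',p['frame'])
h=inten(p);H,S,V=[h[...,i].astype(int) for i in range(3)]
for s,c,m in blobs(((H<4)|(H>176))&(S>190)&(V>100))[:1]: print(s,c,[np.round(t,4) for t in bar(p,m,.112)])
E
```

```text
time_s: 48.7
eef_pos: [0.5115, -0.1922, 0.0859]
ee_rot: [[-0.066, 0.998, 0.001], [0.998, 0.066, -0.0], [-0.0, 0.001, -1.0]]
force: [2.5, 1.3, 0.2]
finger_gap: 0.016
time_s: 49.7
eef_pos: [0.5113, -0.1922, 0.0859]
ee_rot: [[0.375, 0.927, 0.001], [0.927, -0.375, 0.0], [0.0, 0.0, -1.0]]
force: [0.9, 3.8, 2.6]
finger_gap: 0.0159
time_s: 50.7
eef_pos: [0.5113, -0.1926, 0.199]
ee_rot: [[0.375, 0.927, 0.001], [0.927, -0.375, -0.001], [-0.0, 0.001, -1.0]]
force: [0.4, -0.1, 0.1]
finger_gap: 0.0399
t 50.7 pos [ 0.5113 -0.1926  0.199 ] yang -22.04 gap 0.0399 F [ 0.4 -0.1  0.1] M [-0.08  0.11  0.02] q [-26.  -6. 109.  -0.  77.  -4.]
shift cm (present tool axes) [ 9.27  9.72 -0.09]   (goal axes) [11.68 -6.63 -0.1 ] rotvec [ 7.000e-02 -3.000e-02  7.596e+01]
1483 [320.63182738 246.97235334] [array([ 0.5094, -0.1965]), np.float64(68.5641), array([0.018 , 0.0772])]
```

View pics/w15.png

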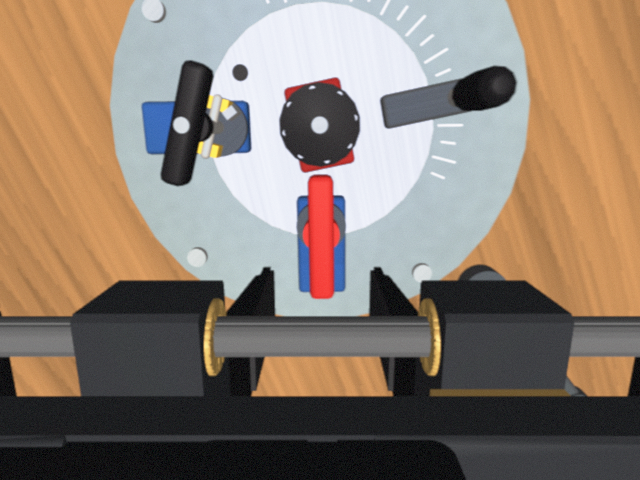

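```bash

python3 -m inch '[[5,[2.32,2.43,0],[0,0,0]],[5,[2.32,2.43,0],[0,0,0]],[5,[2.32,2.43,0],[0,0,0]],[5,[2.32,2.43,0],[0,0,0]],[5,[0,0,0],[0,0,8]],[5,[0,0,0],[0,0,8]],[5,[0,0,0],[0,0,8]],[5,[0,0,0],[0,0,8]],[5,[0,0,0],[0,0,8]],[5,[0,0,0],[0,0,8]]]'>/dev/null
python3 -m inch '[[5,[0,0,0],[0,0,8]],[5,[0,0,0],[0,0,8]],[5,[0,0,0],[0,0,8]],[5,[0,0,0],[0,0,6]],[5,[0,0,0],[0,0,0]],[5,[0,0,0],[0,0,0]],[5,[0,0,0],[0,0,0]],[5,[0,0,0],[0,0,0]],[5,[0,0,0],[0,0,0]],[5,[0,0,0],[0,0,0]]]'>/dev/null
python3 - <<'E'
from h import *;from cell import bot,optics
goal(bot,[.6345,-.15,.082],-103)
p=optics.capture('wrist'); cv2.imwrite('pics/w16.png',p['frame'][100:420,160:480].repeat(2,0)[:600].repeat(2,1))
E
```

```text
t 52.75 pos [ 0.636  -0.1429  0.1987] yang -100.01 gap 0.05 F [ 0.5 -0.9 -0. ] M [ 0.02  0.19 -0.02] q [-17.   8.  95.  -0.  77.  83.]
shift cm (present tool axes) [-0.03  0.73 11.67]   (goal axes) [1.000e-02 7.300e-01 1.167e+01] rotvec [ 0.   -0.01  2.99]
```

View pics/w16.png

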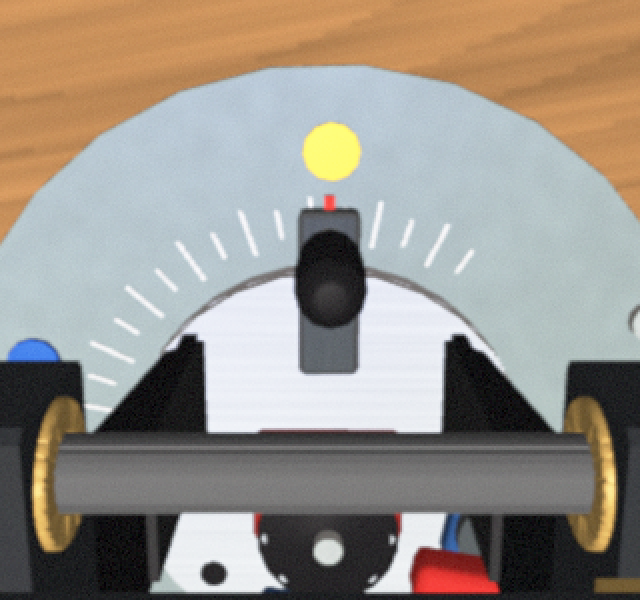

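```bash
python3 c.py '(324.75,199)' '(326,175.5)'; python3 - <<'E'
from cell import bot,optics
import cv2,numpy as np
p=optics.capture('scene'); cv2.imwrite('pics/s17.png',p['frame'])
for q in ['lube_bottle','cassette','crank_arm']: print(q,[np.round(x['centre'],3) for x in optics.spot_point(q,p)[:1]])
E
```

```text
[ 0.652  -0.1487] [ 0.6672 -0.1525] -10.507981301559287 -10.947200675280444 offset y mm -1.0186735100433082 0.11730052035074458
[ 0.652  -0.1487] [ 0.6672 -0.1525] -10.236935374181726 -10.709031261513033 offset y mm -1.0923744295395044 0.11699576007465416
[ 0.652  -0.1487] [ 0.6672 -0.1525] -10.350448517091408 -10.805911863896947 offset y mm -1.0615116071136932 0.1179527523466441
lube_bottle [array([0.402, 0.072, 0.002])]
cassette [array([ 0.519,  0.133, -0.   ])]
crank_arm [array([ 0.639, -0.386,  0.004])]
```

View pics/s17.png

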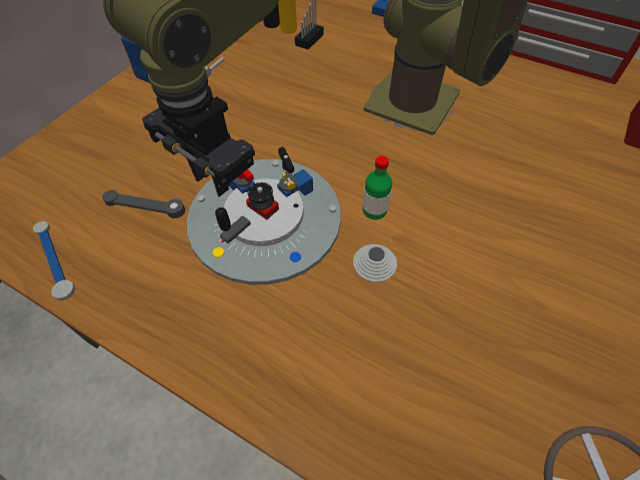

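The offset is about -1 mm, the bystanders are where they started, and the gripper is clear of everything. I'm handing in.

```bash
python3 -c "
from cell import bot
print(bot.sense()['force'],bot.finish_job(),bot.sense()['time_s'])"
```

```text
the job is handed in; nothing more can be done
the job is handed in; nothing more can be done
```

I loosened the clamp, parked the plunger in its rest notch, swung the head to the yellow marker and retightened the clamp. The job is handed in, at about 53 of the 72 s; no verdict is reported.

**Redone step:** the first tightening dragged the head about 2.3° clockwise, leaving it about 6.9 mm off, right at the 7 mm limit. I loosened again, set the head about 3.6 mm anticlockwise of the marker, and retightened. It then drifted back onto the marker.

**Last checks, all from camera images:**
- **Pointer:** the marker lies about 1 mm off the pointer's line, with 7 mm allowed. The neural detector's tip readings scattered by several mm, so I relied on my own pixel measurements.
- **Clamp:** the bar is at 68.6°, against 70° at the start, so it should be within about 0.1 rad of tight.
- **Plunger:** it looks parked, with the bar turned and the pin in the yellow notch. I did not measure its lift directly.
- **Bystanders:** the bottle, cassette and crank arm are within about 6 mm of their first readings, which is about the detector's accuracy.
- **Gripper:** it is clear of everything, with force readings near zero.

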